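# Clamp, tug and tip a box of stones

## Task

Empty the loose stones into the tray under the tipping stand. Gather every loose stone from the clear bench into the grey bail-handled box that sits in the stand's cradle, swing the chuck lever fully over so that the jaws close on the pin under the box, and then tug the loaded box firmly upward by its bail to prove that the jaws hold; only then crank the cradle right over so that the stones fall into the tray, and crank it fully back. Finally swing the lever back to open the chuck and stand the empty box upright on the bench beside the tipping stand; never tip the cradle with the chuck open, and leave the brush and the loupe where they are.

Things in the scene. Friction and masses are not known exactly. Their poses are not given: they have to be found in the camera images.
- tip_box: Carrier: loose open grey box, unclamped in the cradle at the start, 120 (its x) x 140 (its y) mm, 350 g, origin at the centre of its underside, z up. Stands on two skids at y = +-65 mm. Inner floor z = 30 mm, rim z = 66 mm, walls 4 mm. A steel pin under its middle (neck 12 mm) ends in a flange of 26 mm diameter at z = 7 to 11.5 mm, for the chuck. Bail handle: see box_bail.
- box_bail (a point): Middle of the box's bail: a wooden bar along the box's x over its middle, 118 mm long, 10 mm thick (y), 14 mm tall (with a ridge along its underside 5 mm lower), centre 93 mm above the box's underside, on flat steel uprights at x = +-56 mm. Pinch from above, fingers closing along the box's y.
- deck (a point): Centre of the cradle's deck (aluminium plate 136 x 159 mm), 145 mm above the bench when level: the box's origin starts here, axes parallel. z up out of the deck, y along the trunnion axis; crank on the -y side, lever on the -x side (yaw within 0.15 rad of the robot's axes). Cheeks 49 mm high and corner stops leave the box 4 mm of play each way. Turns with the cradle.
- cradle (a joint): Cradle angle about the trunnion axis (along the deck's y, 35 mm above the deck, 180 mm above the bench): 0 level (stop), grows as the front (-x) side and the crank handle rise and go over to the back, 3.14 upside down (stop). Friction about 0.4 N m; stays where left. Starts at 0.
- crank_grip (a point): Middle of the crank's black round handle, a bar 14 mm thick and 66 mm long parallel to the deck's y, 140 mm to the -y side of the deck's centre, 70 mm from the trunnion axis: at cradle 0 straight in front (-x) of the axis at its height, at 3.14 straight behind. Pinch from above, fingers closing across it; it turns within the fingers as they carry it over the top.
- sleeve (a joint): Chuck sleeve angle at the deck's centre, turned by its lever: 0 open (lever end toward the deck's +y), 1.05 closed (stop; lever end toward -y); the lever end sweeps along the front. Two coupled jaws close along y by 10.5 mm per rad each: they hold the box's flange only above about 0.9, and it lifts out freely below about 0.3. Friction 0.12 N m; stays where left. Starts at 0 to 0.6.
- lever_knob (a point): Point on the black upright knob (14 mm thick, top 13 mm above this point, 66 mm tall) at the end of the chuck lever, 115 mm from the chuck axis, 56 mm above the deck. Pinch or push it along its arc about the deck's centre. At sleeve 0 it is 30 degrees to the +y side of straight in front (-x) of the chuck, at 1.05 30 degrees to the -y side.
- jaw_left: Steel jaw of the chuck on the +y side of the deck's centre, 14 to 22 mm above the deck; closed, it lies over the box's flange with 2.5 mm of play, so a box tugged upward rises about 2.5 mm and then presses against the jaws. Origin at the deck's centre when open.
- jaw_right: The same jaw on the -y side.
- tray_floor (a point): Centre of the inner floor of the open aluminium tray (190 x 164 mm outside, walls 4 mm thick and 42 mm above its floor) fixed in the stand under the cradle; axes as the stand's, 10 mm above the bench.
- stone_a: Loose cleaned pale grey stone, 48 (x) x 68 (y) x 26 mm, origin at the centre of its underside; grasp across x. Two to four of the stones a to d are present (the others are absent).
- stone_b: Loose stone like stone_a, 48 (x) x 68 (y) x 26 mm; grasp across x.
- stone_c: Loose tan stone, 40 (x) x 51 (y) x 25 mm, origin at the centre of its underside; grasp across x.
- stone_d: Loose rough grey stone chip, 54 (x) x 38 (y) x 29 mm, origin at the centre of its underside; grasp across y.
- loupe: Bystander: stand loupe with a black ring, 42 mm wide and 40 mm tall.
- brush_small: Bystander: small flat dusting brush, 184 x 33 x 13 mm.

How it is judged:
By the outcome, as a careful person would: the job done as asked, in the order asked, and still so for the second after the job is handed in, with the robot touching nothing.
Of stone_a, stone_b, stone_c, stone_d only 2 to 4 are there at a start; the rules pass over those that are not, and their reading is None.
At some moment in a run one of stone_a, stone_b, stone_c, stone_d may be knocked a few centimetres aside while the robot is not near it.
It also fails if it takes over 210 s, if anything falls off the work surface, if the arm or the gripper's body presses on something with over 40 N, if the wrist force passes 120 N, or if a joint passes its speed limit or range.

## Robot

A 7-joint arm with a two-finger parallel gripper is mounted at the origin on a cart in front of the work surface, level with it; the furniture and walls round the work are solid. World frame = base frame: x ahead of the robot, y to its left, z up, the work surface at z = 0. Lengths are in m, angles in rad, forces in N, time in s.
With the tool pointing down it reaches from about 0.4 to 0.85 m from the base axis. Payload 4.5 kg.
Tool frame: the origin (TCP) lies at the very end of the fingers, on their centre line; the grasp point (between the pads) lies 19 mm behind it (r.grip_depth is the z of the grasp point in the tool frame, in m); z points along the fingers, y is the line along which they close (so a half turn about z gives the same grasp; the last joint's range is limited). The gripper opens to 88 mm and grips with 3 to 60 N. Pads are 18 mm wide; open, the fingers measure 123 mm over their backs; the gripper's body (75 mm by 187 mm) begins 45 mm behind the grasp point.
Start: joints at [-1.211, 0.689, -0.195, 1.565, 0.157, 0.902, -0.215], TCP at [0.2, 0.592, 0.239] pointing down, gripper open.
Joint ranges: [-3.01, 3.01], [-0.46, 2.08], [-1.47, 1.51], [0.13, 2.56], [-1, 4.14], [0.04, 2.09], [-2.66, 2.66]. Speed limits (rad/s): [2.57, 2.57, 3.14, 3.14, 3.14, 3.14, 3.14].

## Interface

Orientations are given as a unit quaternion [x, y, z, w].
In Python, from plant import r gives the robot as it stands.
- The arm moves only by the tool drive_effector, called by a JSON object that holds its "fn" and its "kwargs". Schema: {"type":"object","properties":{"rows":{"type":"array","items":{"type":"number"},"minItems":7,"maxItems":70},"squeeze":{"type":"number"},"only":{"type":"string"},"quiet":{"type":"boolean"},"lines":{"type":"string"}},"required":["rows"],"additionalProperties":false}. rows is one flat list of numbers that holds 1 to 10 rows one after another, with no inner brackets; each row has 7 numbers: the opening from 0.0 (shut) to 1.0 (fully open), then dx, dy, dz in cm, then a rotation vector rx, ry, rz in rad; each row is the pose to reach, as a shift and turn from the pose commanded when the call began, along the tool's axes at that moment; what a row does not reach only later rows make up. A row lasts 1/10 s, in which the tool goes at most 0.05 m and 0.15 rad, less where a joint would pass 70% of its speed; a pose out of reach is approached as far as the arm can. The fingers move at their own pace and stop on an object; squeeze is the grip in N (left out, the last holds). Time passes only in rows, so rows that do not move let the fingers close. The tool returns the time, the measured TCP pose, the force, the opening and the grip force at its end. only (a regular expression) keeps the lines of the reply that match it, lines (a string "A,B") keeps lines A to B, and quiet returns only ok. Input that does not fit is refused with a message, and nothing moves.
- r.get_state(): the state, without advancing time (a new reading comes with each control period).
- r.snapshot(name): name is "scene" or "top" or "wrist"; returns the picture (400x640x3 uint8, red, green, blue); there is no depth.
- r.camera_params(name): a dict with "fx", "fy", "cx", "cy" (pixels), "k1" (the pictures are not rectified: a ray, as slopes to the right and down, at radius r is drawn at 1 + k1 r^2 times it, then the intrinsics apply), "rvec" (rotation vector, rad) and "tvec" (3), from world to camera coordinates, as OpenCV has them. Camera axes: x right, y down, z forward; pixel columns grow to the right and rows downward; lengths in m; the calibration is good to about 2 mm. A picture is of the moment at which its call begins: read the wrist's pose just before it. camera_params takes no time and is no camera call; for the wrist camera it gives the pose at the moment of the call.
- r.finish_job(): hands the job in; it is judged then, once.
The state is a dict: "clock": time; "q": joint angles; "qd": joint speeds; "joint_torque": joint torques, N m; "tool_pos": TCP position; "eef_rot": TCP orientation; "contact_force": force on the tool from outside, world axes, zero at the start; "moment": the same for the moment, N m; "opening": opening from 0.0 (shut) to 1.0 (fully open); "finger_force": force on a finger pad.
Only numpy, scipy, OpenCV 4.12 (cv2) and the standard library are available. Lean on these libraries where they do the work, as an engineer would, in place of code of your own. Each camera call takes 0.05 s, during which the arm holds its last target. There are 200 camera calls.

## Working session

There is one attempt and no reset: what is moved stays moved. The work goes in short steps, Python scripts to look and compute and a tool call to move; the robot and the scene stay as the last step left them, time stands still between calls to the robot, and variables do not carry over. Pictures are saved under pics/ and viewed, at most 14 in all, crops included, and the job is handed in when it is done.

```bash
ls; mkdir -p pics
```

Run:
```python
from plant import r
import cv2,numpy as np
for n in("scene","top"):
    im=r.snapshot(n); cv2.imwrite(f"pics/{n}0.png",im[:,:,::-1])
    p=r.camera_params(n); print({k:np.round(v,3).tolist() for k,v in p.items()})
s=r.get_state(); print(s['clock'],s['tool_pos'],s['eef_rot'],r.grip_depth)
```

```text
pics
plant.py
{'fx': 487.356, 'fy': 487.356, 'cx': 319.628, 'cy': 196.971, 'k1': 0.033, 'rvec': [1.967, -1.119, 0.584], 'tvec': [-0.226, 0.386, 0.774]}
{'fx': 501.316, 'fy': 501.316, 'cx': 324.913, 'cy': 200.152, 'k1': -0.089, 'rvec': [2.154, -2.171, 0.107], 'tvec': [0.05, 0.515, 1.424]}
0.1 [0.19990122 0.59158158 0.23799486] [ 1.62137573e-01  9.86767830e-01 -8.07881151e-04 -5.86755689e-05] -0.0187
```

View pics/top0.png

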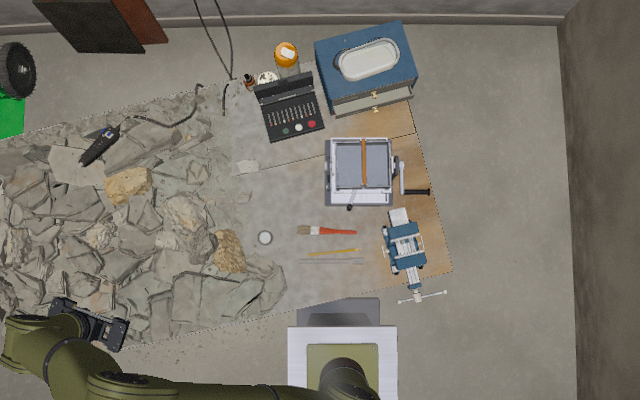

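View pics/scene0.png

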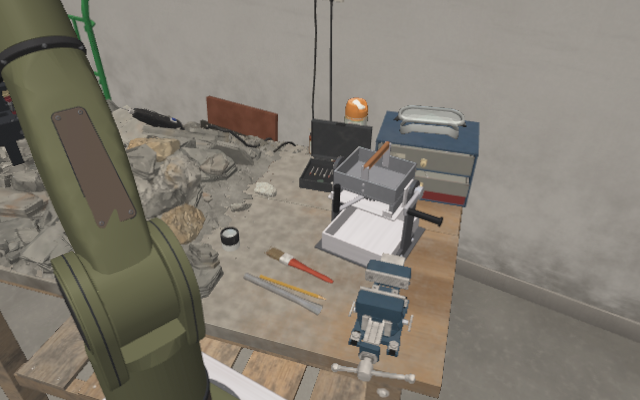

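Run:
```python
import cv2
t=cv2.imread("pics/top0.png")[115:275,210:430]; cv2.imwrite("pics/top0c.png",cv2.resize(t,None,fx=3.6,fy=3.6,interpolation=2))
t=cv2.imread("pics/scene0.png")[130:330,170:440]; cv2.imwrite("pics/sc0c.png",cv2.resize(t,None,fx=2.9,fy=2.9,interpolation=2))
```

```text
(no output)
```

View pics/top0c.png

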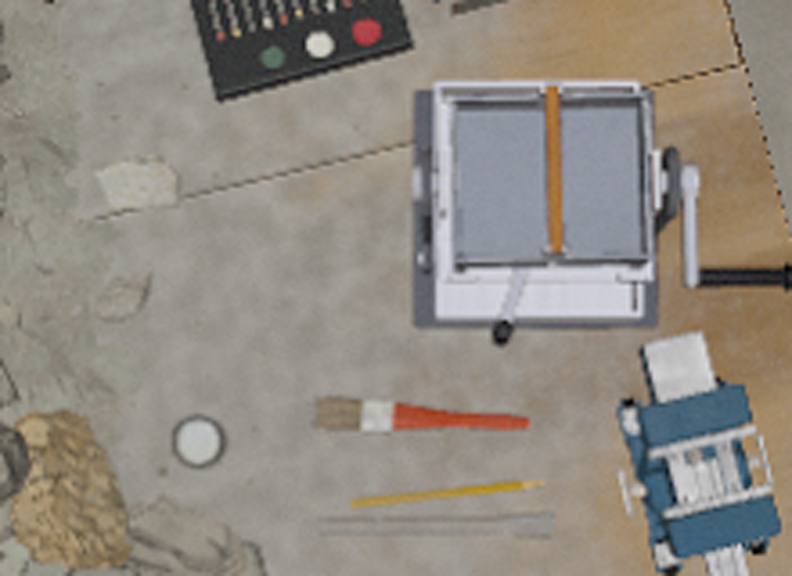

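View pics/sc0c.png

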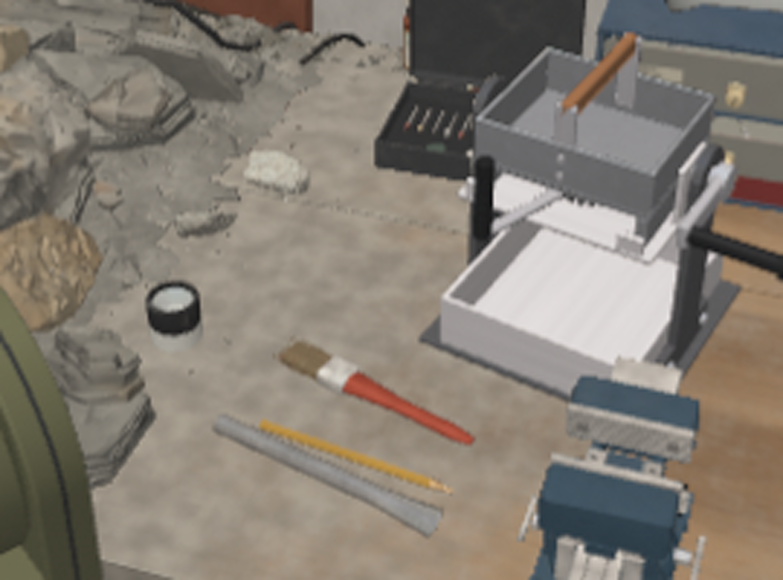

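Create h.py:
```python
import numpy as np, cv2
from scipy.spatial.transform import Rotation as R
from scipy.optimize import least_squares
from plant import r
def proj(P,p):
    c=R.from_rotvec(p['rvec']).apply(np.atleast_2d(P))+p['tvec']; s=c[:,:2]/c[:,2:]
    s=s*(1+p['k1']*(s**2).sum(1,keepdims=True))
    return s*[p['fx'],p['fy']]+[p['cx'],p['cy']]
def tri(obs):   # [(params,(u,v))...] -> point, rms px
    f=lambda X:np.concatenate([(proj(X,p)[0]-uv) for p,uv in obs])
    o=least_squares(f,[.6,0,.1]); return o.x.round(4),np.abs(o.fun).max().round(2)
def onplane(p,uv,z):
    f=lambda X:proj([X[0],X[1],z],p)[0]-uv
    return least_squares(f,[.6,0]).x.round(4)
def tool(dxyz):  # world shift -> tool axes
    return R.from_quat(r.get_state()['eef_rot']).inv().apply(dxyz).round(4)
def go(P,yaw=None):  # world TCP target [, tool y-axis yaw] tool down -> shift, rotvec in tool axes
    s=r.get_state(); q=R.from_quat(s['eef_rot']); d=q.inv().apply(np.array(P)-s['tool_pos'])
    out=[d.round(4)]
    if yaw is not None:
        best=None
        for k in (0,np.pi):
            y=np.array([np.cos(yaw+k),np.sin(yaw+k),0]); z=np.array([0,0,-1.]); x=np.cross(y,z)
            w=(q.inv()*R.from_matrix(np.c_[x,y,z])).as_rotvec()
            if best is None or np.linalg.norm(w)<np.linalg.norm(best): best=w
        out.append(best.round(3))
    print('go',P,*[o.tolist() for o in out])
def snap(n,f):
    p=r.camera_params(n); im=r.snapshot(n); cv2.imwrite(f'pics/{f}.png',im[:,:,::-1]); return p,im
```

Run:
```python
from h import *
T=r.camera_params('top');S=r.camera_params('scene')
t=lambda u,v:(T,(210+u/3.6,115+v/3.6)); s=lambda u,v:(S,(170+u/2.9,130+v/2.9))
for n,a,b in [('pale',t(138,186),s(275,172)),('chip',t(124,297),s(205,222)),('bail far',t(553,88),s(632,40)),('bail near',t(557,252),s(568,103)),
 ('knobtop',t(502,331),s(484,160)),('crank in',t(697,277),s(690,237)),('loupe',t(199,441),s(174,300)),
 ('traycorner FL',t(435,320),s(443,300))]: print(n,*tri([a,b]))
print(onplane(*t(138,186),.02),onplane(*t(124,297),.02))
# model fit of stand
pts={(.059,0,.245):[t(553,88),s(632,40)],(-.059,0,.245):[t(557,252),s(568,103)]}
def f(v):
    e=[]
    for P,o in pts.items():
        w=R.from_euler('z',v[2]).apply([P[0],P[1],0])+[v[0],v[1],P[2]]
        for p,uv in o: e+=list(proj(w,p)[0]-uv)
    return np.array(e)
o=least_squares(f,[.7,-.1,0]); print('deck',o.x,np.abs(o.fun).max())
```

```text
pale [0.6179 0.2718 0.0159] 0.09
chip [0.5269 0.2827 0.0125] 0.16
bail far [ 0.6447 -0.0532  0.2398] 0.03
bail near [ 0.5291 -0.0547  0.2467] 0.45
knobtop [ 0.478  -0.0177  0.2157] 0.44
crank in [ 0.5186 -0.1589  0.1785] 0.22
loupe [0.408  0.218  0.0371] 0.01
traycorner FL [0.5031 0.0276 0.0513] 0.69
[0.617  0.2714] [0.5257 0.2818]
deck [ 0.58606426 -0.05415748  0.01373792] 2.1461339291107038
```

Run:
```python
from h import *
go([.55,.25,.33],1.57)
```

```text
go [0.55, 0.25, 0.33] [-0.441, -0.2117, -0.0916] [-0.002, -0.0, -0.325]
```
Rows are total shift from start; the row is a pose to reach with rate limit. So I give final target in one row... "what a row does not reach only later rows make up". So 10 identical rows would do 0.5 m. Good.

The manual's scale: shifts go in cm. Converting my numbers, -0.44 m is -44, -0.21 m is -21.

{"fn": "drive_effector", "kwargs": {"rows": [1,0,0,-9,0,0,0,1,0,0,-9,0,0,0,1,-44,-21,-9,0,0,-0.325,1,-44,-21,-9,0,0,-0.325,1,-44,-21,-9,0,0,-0.325,1,-44,-21,-9,0,0,-0.325,1,-44,-21,-9,0,0,-0.325,1,-44,-21,-9,0,0,-0.325,1,-44,-21,-9,0,0,-0.325,1,-44,-21,-9,0,0,-0.325]}}

```text
clock: 1.1
tool_pos: [0.4879, 0.3115, 0.3284]
eef_rot: [0.0, 1.0, -0.0, -0.0]
contact_force: [1.0, -0.2, -0.2]
opening: 1.003
finger_force: 0.0
```

{"fn": "drive_effector", "kwargs": {"rows": [1,0,0,0,0,0,0,1,0,0,0,0,0,0,1,0,0,0,0,0,0]}}

```text
clock: 1.4
tool_pos: [0.4855, 0.3147, 0.3285]
eef_rot: [-0.001, 1.0, 0.0, -0.001]
contact_force: [0.5, -0.2, -0.2]
opening: 0.998
finger_force: 0.0
```

Run:
```python
from h import *
p,im=snap('wrist','w1'); print(proj([[.618,.272,.016],[.527,.283,.0125]],p).round(0), r.get_state()['tool_pos'])
np.save('w1.npy',p,allow_pickle=True)
```

```text
[[292. 241.]
 [298. 185.]] [0.4853111  0.31507928 0.32862037]
```

View pics/w1.png

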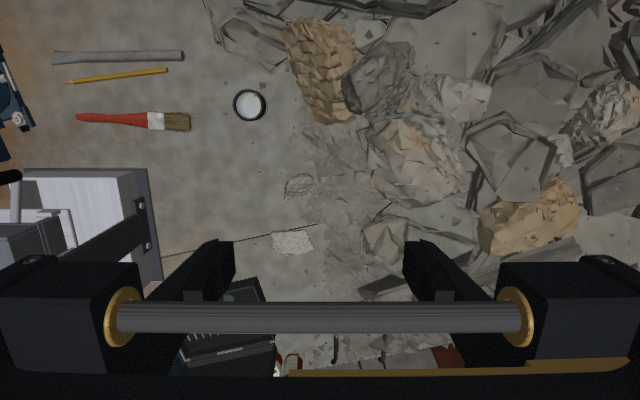

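Run:
```python
import cv2
t=cv2.imread("pics/w1.png")[150:270,220:380]; cv2.imwrite("pics/w1c.png",cv2.resize(t,None,fx=5,fy=5,interpolation=2))
```

```text
(no output)
```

View pics/w1c.png

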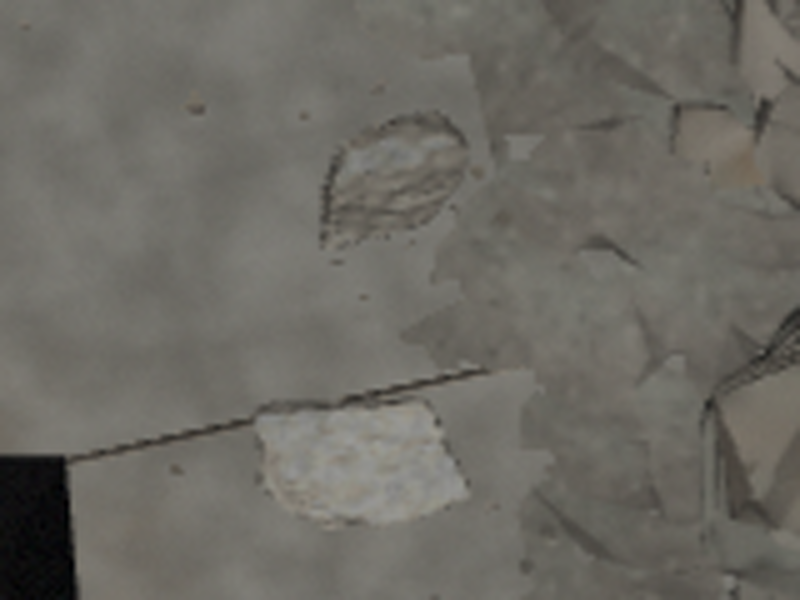

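Run:
```python
from h import *
p=np.load('w1.npy',allow_pickle=True).item()
for n,c in {'chip':[(322,248),(332,150),(370,122),(400,113),(450,118),(468,150),(465,170),(440,212),(345,240)],'pale':[(258,408),(345,403),(430,400),(468,492),(435,512),(380,525),(320,525),(270,490)]}.items():
    P=np.array([onplane(p,(220+u/5,150+v/5),.013) for u,v in c],np.float32)
    (x,y),(w,h),a=cv2.minAreaRect(P); print(n,x,y,w,h,a)
    cc=P.mean(0); print(cc)
```

```text
chip 0.5258262753486633 0.2822701930999756 0.03338209539651871 0.05302779749035835 17.7333984375
[0.5245778  0.28643334]
pale 0.6234472990036011 0.2739233374595642 0.04397604987025261 0.06556949764490128 3.6651878356933594
[0.6253375 0.273275 ]
```

Run:
```python
from h import *
print(np.round(r.get_state()['q'],2))
go([.622,.2735,.12],.064)
```

```text
[-0.48  0.54 -0.3   1.58  0.17  1.05  0.75]
go [0.622, 0.2735, 0.12] [-0.1368, -0.0421, 0.2084] [-0.0, -0.002, 1.509]
```

Converted, 0.2 m is 20, -0.137 m is -13.7.

{"fn": "drive_effector", "kwargs": {"rows": [0.85,-13.7,-4.2,20,0,0,1.509,0.85,-13.7,-4.2,20,0,0,1.509,0.85,-13.7,-4.2,20,0,0,1.509,0.85,-13.7,-4.2,20,0,0,1.509,0.85,-13.7,-4.2,20,0,0,1.509,0.85,-13.7,-4.2,20,0,0,1.509,0.85,-13.7,-4.2,20,0,0,1.509,0.85,-13.7,-4.2,20,0,0,1.509,0.85,-13.7,-4.2,20,0,0,1.509,0.85,-13.7,-4.2,20,0,0,1.509]}}

```text
clock: 2.45
tool_pos: [0.6225, 0.274, 0.1286]
eef_rot: [0.683, 0.731, 0.0, -0.001]
contact_force: [-0.0, 0.8, -0.2]
opening: 0.847
finger_force: 0.0
```

{"fn": "drive_effector", "kwargs": {"rows": [0.85,0,0,0,0,0,0.02,0.85,0,0,0,0,0,0.02,0.85,0,0,0,0,0,0.02,0.85,0,0,0,0,0,0.02]}}

```text
clock: 2.85
tool_pos: [0.6237, 0.2716, 0.1288]
eef_rot: [0.689, 0.725, 0.0, -0.0]
contact_force: [0.4, -0.2, -0.1]
opening: 0.853
finger_force: 0.0
```

Run:
```python
from h import *
p,im=snap('wrist','w2'); np.save('w2.npy',p,allow_pickle=True)
print(np.round(r.get_state()['q'],2)); go([.622,.2735,.004],.064); print(proj([[.622,.2735,.013]],p))
```

```text
[-0.55  0.9   0.15  1.48 -0.17  0.77 -0.29]
go [0.622, 0.2735, 0.004] [0.0022, -0.0017, 0.1248] [-0.0, -0.0, -0.013]
[[316.11961634 192.90592487]]
```

View pics/w2.png

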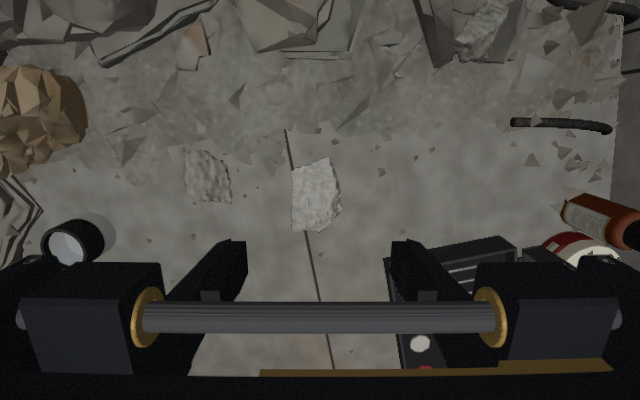

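Run:
```python
from h import *
p=np.load('w2.npy',allow_pickle=True).item()
for n,c in {'chip':[(185,152),(221,150),(231,180),(231,203),(195,199),(187,180)],'pale':[(293,170),(330,157),(339,190),(341,212),(325,230),(310,233),(293,224),(291,195)]}.items():
    P=np.array([onplane(p,uv,.013) for uv in c],np.float32)
    (x,y),(w,h),a=cv2.minAreaRect(P); print(n,x,y,w,h,a)
    for yaw in range(-30,46,15):
        c_,s_=np.cos(np.radians(yaw)),np.sin(np.radians(yaw)); e=P@np.array([[c_,-s_],[s_,c_]]); print(yaw,np.ptp(e,axis=0).round(4),end='; ')
    print()
```

```text
chip 0.5279499888420105 0.28360000252723694 0.04680001735687256 0.038699984550476074 90.0
-30 [0.0548 0.0512]; -15 [0.0481 0.0496]; 0 [0.0387 0.0468]; 15 [0.0379 0.052 ]; 30 [0.0439 0.0568]; 45 [0.0492 0.0578]; 
pale 0.6206472516059875 0.2697017788887024 0.04436102136969566 0.06755360215902328 9.233354568481445
-30 [0.0562 0.0691]; -15 [0.0519 0.0719]; 0 [0.0452 0.0707]; 15 [0.0469 0.0647]; 30 [0.0571 0.0623]; 45 [0.0653 0.06  ];
```

Add to h.py:
```python
def go2(P,yaw,lean=0):  # tool y along yaw (tool x = yaw+90), lean = rotation about tool y; rotation is composed
    s=r.get_state(); q=R.from_quat(s['eef_rot'])
    y=np.array([np.cos(yaw),np.sin(yaw),0]); z=np.array([0,0,-1.]); x=np.cross(y,z)
    t=R.from_matrix(np.c_[x,y,z])*R.from_rotvec([0,lean,0])
    print('go',P,q.inv().apply(np.array(P)-s['tool_pos']).round(4).tolist(),(q.inv()*t).as_rotvec().round(3).tolist())
```

Run:
```python
from h import *
L=.35; c=np.array([.6213,.2715,.013]); yaw=.12
ax=np.array([0,-np.sin(L),np.cos(L)]); ax=R.from_euler('z',yaw).apply(ax)
P=c-ax*.0083
go2((P+.08*ax).round(4),yaw,L); go2(P.round(4),yaw,L)
```

```text
go [0.6242 0.2471 0.0804] [-0.0243, -0.0008, 0.0483] [0.012, 0.349, -0.068]
go [0.621  0.2743 0.0052] [0.003, -0.0026, 0.1236] [0.012, 0.349, -0.068]
```

{"fn": "drive_effector", "kwargs": {"rows": [0.85,-2.4,-0.1,4.8,0.012,0.349,-0.068,0.85,-2.4,-0.1,4.8,0.012,0.349,-0.068,0.85,-2.4,-0.1,4.8,0.012,0.349,-0.068,0.85,-2.4,-0.1,4.8,0.012,0.349,-0.068,0.85,-0.5,-0.2,10,0.012,0.349,-0.068,0.85,0.3,-0.26,12.2,0.012,0.349,-0.068,0.85,0.3,-0.26,12.36,0.012,0.349,-0.068,0.85,0.3,-0.26,12.36,0.012,0.349,-0.068]}}

```text
clock: 3.7
tool_pos: [0.6204, 0.2766, 0.0052]
eef_rot: [0.653, 0.737, 0.115, -0.13]
contact_force: [-0.2, 0.7, 1.0]
opening: 0.855
finger_force: 0.0
```

```bash
python3 -c "
from h import *
go2([.621,.2743,.0052],.12,.35)"
```

```text
go [0.621, 0.2743, 0.0052] [-0.0023, 0.0003, -0.0008] [-0.001, 0.001, 0.002]
```

Close on the stone and lift.

Converted, -0.001 m is -0.1.

{"fn": "drive_effector", "kwargs": {"rows": [0.3,-0.1,0,0,0,0,0,0.3,-0.1,0,0,0,0,0,0.3,-0.1,0,0,0,0,0,0.3,-0.1,0,0,0,0,0,0.3,-0.1,0,0,0,0,0,0.3,-0.1,0,0,0,0,0], "squeeze": 25}}

```text
clock: 4.3
tool_pos: [0.6213, 0.2732, 0.0052]
eef_rot: [0.654, 0.736, 0.115, -0.13]
contact_force: [-0.3, -1.8, 2.8]
opening: 0.496
finger_force: 24.9
```

{"fn": "drive_effector", "kwargs": {"rows": [0.3,0,0,0,0,0,0,0.3,1,0,-3,0,0,0,0.3,3,0,-8,0,0,0,0.3,5,0,-13,0,0,0,0.3,8,0,-20,0,0,0,0.3,10,0,-24,0,0,0,0.3,10,0,-25,0,0,0]}}

```text
clock: 5.0
tool_pos: [0.6202, 0.2829, 0.2773]
eef_rot: [0.653, 0.737, 0.117, -0.13]
contact_force: [1.0, 0.4, -0.8]
opening: 0.495
finger_force: 24.9
```

```bash
python3 -c "
from h import *
snap('wrist','w3')
print(np.round(r.get_state()['q'],2))"
```

```text
[-0.26  0.71 -0.15  1.44 -0.3   0.93 -0.07]
```

View pics/w3.png

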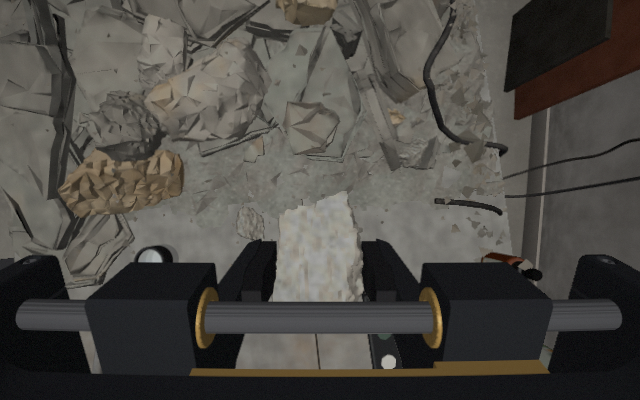

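```bash
python3 -c "
from h import *
go2([.586,-.119,.30],.014,0)"
```

```text
go [0.586, -0.119, 0.3] [-0.365, -0.0846, -0.153] [-0.006, -0.353, 0.106]
```

Converted, -0.05 m is -5, -0.365 m is -36.5.

{"fn": "drive_effector", "kwargs": {"rows": [0.3,-3,-0.8,-5,0,-0.1,0,0.3,-36.5,-8.5,-15.3,-0.006,-0.353,0.106,0.3,-36.5,-8.5,-15.3,-0.006,-0.353,0.106,0.3,-36.5,-8.5,-15.3,-0.006,-0.353,0.106,0.3,-36.5,-8.5,-15.3,-0.006,-0.353,0.106,0.3,-36.5,-8.5,-15.3,-0.006,-0.353,0.106,0.3,-36.5,-8.5,-15.3,-0.006,-0.353,0.106,0.3,-36.5,-8.5,-15.3,-0.006,-0.353,0.106,0.3,-36.5,-8.5,-15.3,-0.006,-0.353,0.106,0.3,-36.5,-8.5,-15.3,-0.006,-0.353,0.106]}}

```text
clock: 6.05
tool_pos: [0.5815, -0.125, 0.2921]
eef_rot: [0.704, 0.71, -0.007, -0.002]
contact_force: [0.1, 0.0, -0.9]
opening: 0.492
finger_force: 24.9
```

{"fn": "drive_effector", "kwargs": {"rows": [0.3,0,0,0,0,0,0,0.3,0,0,0,0,0,0,0.3,0,0,0,0,0,0]}}

```text
clock: 6.35
tool_pos: [0.5831, -0.1184, 0.2927]
eef_rot: [0.701, 0.713, -0.006, -0.003]
contact_force: [0.7, 0.2, -0.8]
opening: 0.498
finger_force: 24.9
```

```bash
python3 -c "
from h import *
go2([.586,-.119,.221],.014,0);go2([.586,-.087,.208],.014,0);go2([.586,-.087,.19],.014,0)
p,im=snap('wrist','w4');np.save('w4.npy',p,allow_pickle=True); cv2.imwrite('pics/w4g.png',cv2.resize(im[:,:,::-1],None,fx=1.25,fy=1.25))"
```

```text
go [0.586, -0.119, 0.221] [-0.0004, 0.0038, 0.0716] [-0.012, 0.004, 0.004]
go [0.586, -0.087, 0.208] [0.0317, 0.0045, 0.0845] [-0.012, 0.004, 0.004]
go [0.586, -0.087, 0.19] [0.0317, 0.0047, 0.1025] [-0.012, 0.004, 0.004]
```

View pics/w4g.png

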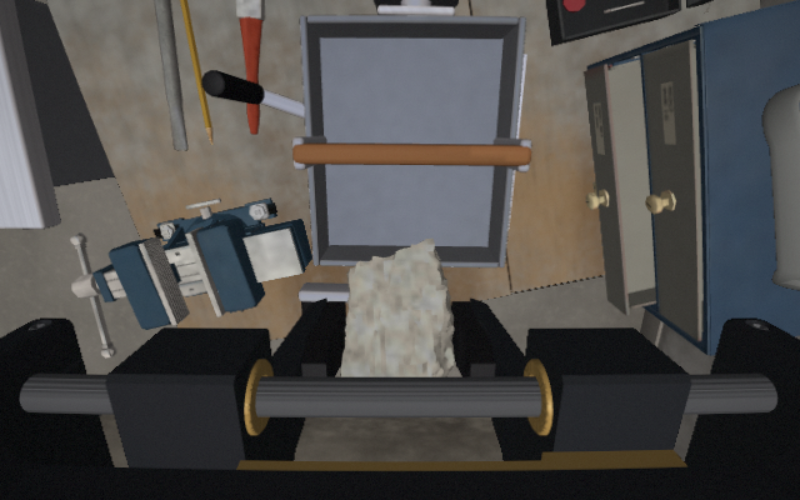

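```bash
python3 -c "
from h import *
p=np.load('w4.npy',allow_pickle=True).item()
f=lambda u,v,z:onplane(p,(u/1.25,v/1.25),z)
print('bail',f(297,153,.24),f(530,154,.24))
print('rim',[f(*c,.211) for c in [(302,18),(524,17),(508,265),(314,265)]], 'knobtop',f(214,83,.214))
T=r.camera_params('top')
print('bail tri',tri([(p,(297/1.25,153/1.25)),(T,(210+557/3.6,115+252/3.6))]),tri([(p,(530/1.25,154/1.25)),(T,(210+553/3.6,115+88/3.6))]))
"
```

```text
bail [ 0.5307 -0.0541] [ 0.6479 -0.0523]
rim [array([0.5293, 0.0142]), array([0.6464, 0.0167]), array([ 0.6513, -0.1213]), array([ 0.5299, -0.124 ])] knobtop [ 0.48   -0.0187]
bail tri (array([ 0.5298, -0.0543,  0.2367]), np.float64(0.02)) (array([ 0.6364, -0.0507,  0.2758]), np.float64(0.0))
```

{"fn": "drive_effector", "kwargs": {"rows": [0.3,0,0.6,3,0,0,0,0.3,0,0.6,6.85,0,0,0,0.3,0,0.6,6.85,0,0,0,0.3,1.6,0.6,7.5,0,0,0,0.3,2.6,0.6,7.95,0,0,0,0.3,3.2,0.6,8.15,0,0,0,0.3,3.2,0.6,8.2,0,0,0]}}

```text
clock: 7.1
tool_pos: [0.5878, -0.0871, 0.2114]
eef_rot: [0.701, 0.713, -0.005, -0.002]
contact_force: [-0.3, -0.4, -0.9]
opening: 0.494
finger_force: 24.9
```

{"fn": "drive_effector", "kwargs": {"rows": [0.3,0,0,0.6,0,0,0,0.3,0,0,1.2,0,0,0,0.3,0,0,1.6,0,0,0,0.3,0,0,1.6,0,0,0]}}

```text
clock: 7.5
tool_pos: [0.5867, -0.089, 0.1938]
eef_rot: [0.702, 0.712, -0.006, -0.003]
contact_force: [0.1, 1.6, -1.0]
opening: 0.496
finger_force: 24.9
```

Converted, -0.12 m is -12, -0.08 m is -8.

{"fn": "drive_effector", "kwargs": {"rows": [0.3,0.1,0,0.3,0,0,0,0.68,0.1,0,0.3,0,0,0,0.68,0.1,0,0.3,0,0,0,0.68,0.1,0,0.3,0,0,0,0.68,0.1,0,0.3,0,0,0,0.68,0,0,-3,0,0,0,0.68,0,0,-8,0,0,0,0.68,0,0,-12,0,0,0]}}

```text
clock: 8.3
tool_pos: [0.5886, -0.089, 0.3167]
eef_rot: [0.702, 0.712, -0.006, -0.002]
contact_force: [0.6, 0.1, -0.2]
opening: 0.682
finger_force: 0.0
```

```bash
python3 -c "
from h import *
go2([.5275,.283,.15],.15,0);print(np.round(r.get_state()['q'],2))
p,im=snap('wrist','w5');np.save('w5.npy',p,allow_pickle=True)"
```

```text
go [0.5275, 0.283, 0.15] [0.3736, -0.0542, 0.1655] [-0.012, 0.004, -0.136]
[ 0.03  0.57  0.08  1.55 -0.04  1.03  0.12]
```

View pics/w5.png

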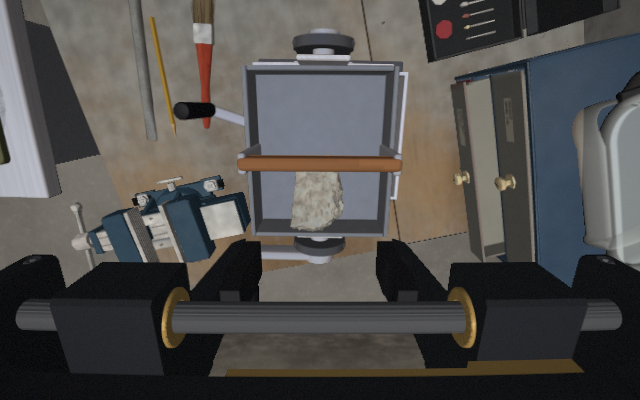

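The manual's scale: shifts go in cm. Converting my numbers, 0.374 m is 37.4, 0.165 m is 16.5.

{"fn": "drive_effector", "kwargs": {"rows": [0.8,37.4,-5.4,0,-0.012,0.004,-0.136,0.8,37.4,-5.4,0,-0.012,0.004,-0.136,0.8,37.4,-5.4,0,-0.012,0.004,-0.136,0.8,37.4,-5.4,3,-0.012,0.004,-0.136,0.8,37.4,-5.4,7,-0.012,0.004,-0.136,0.8,37.4,-5.4,11,-0.012,0.004,-0.136,0.8,37.4,-5.4,15,-0.012,0.004,-0.136,0.8,37.4,-5.4,16.5,-0.012,0.004,-0.136,0.8,37.4,-5.4,16.5,-0.012,0.004,-0.136,0.8,37.4,-5.4,16.5,-0.012,0.004,-0.136]}}

```text
clock: 9.35
tool_pos: [0.5221, 0.2875, 0.1432]
eef_rot: [0.649, 0.76, -0.004, -0.003]
contact_force: [-0.7, -0.3, 0.9]
opening: 0.8
finger_force: 0.0
```

{"fn": "drive_effector", "kwargs": {"rows": [0.8,0,0,0,0,0,0,0.8,0,0,0,0,0,0]}}

```text
clock: 9.55
tool_pos: [0.5289, 0.2821, 0.1497]
eef_rot: [0.653, 0.757, 0.001, 0.001]
contact_force: [-0.2, -0.5, 0.1]
opening: 0.802
finger_force: 0.0
```

```bash
python3 -c "
from h import *
go2([.5275,.283,.004],.15,0)
p,im=snap('wrist','w6');np.save('w6.npy',p,allow_pickle=True); print(proj([.5275,.283,.013],p)); cv2.imwrite('pics/w6c.png',cv2.resize(im[100:260,220:420,::-1],None,fx=3,fy=3))"
```

```text
go [0.5275, 0.283, 0.004] [0.0011, -0.0015, 0.1457] [0.002, 0.001, -0.002]
[[316.32926351 187.83979096]]
```

View pics/w6c.png

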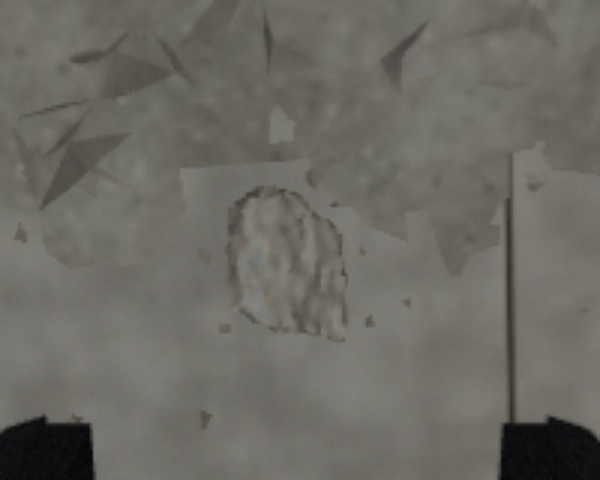

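Converted, 0.1445 m is 14.45, 0.135 m is 13.5.

{"fn": "drive_effector", "kwargs": {"rows": [0.8,0.1,-0.15,5,0,0,0,0.8,0.1,-0.15,10,0,0,0,0.8,0.1,-0.15,13.5,0,0,0,0.8,0.1,-0.15,14.45,0,0,0,0.8,0.1,-0.15,14.45,0,0,0,0.2,0.1,-0.15,14.45,0,0,0,0.2,0.1,-0.15,14.45,0,0,0,0.2,0.1,-0.15,14.45,0,0,0,0.2,0.1,-0.15,14.45,0,0,0,0.2,0.1,-0.15,14.45,0,0,0], "squeeze": 25}}

```text
clock: 10.6
tool_pos: [0.526, 0.2846, 0.0047]
eef_rot: [0.652, 0.758, 0.0, 0.0]
contact_force: [-0.7, -0.5, 5.8]
opening: 0.384
finger_force: 25.0
```

{"fn": "drive_effector", "kwargs": {"rows": [0.2,0,0,0,0,0,0,0.2,0,0,0,0,0,0,0.2,0,0,-5,0,0,0,0.2,0,0,-10,0,0,0,0.2,0,0,-15,0,0,0,0.2,0,0,-20,0,0,0,0.2,0,0,-25,0,0,0,0.2,0,0,-30,0,0,0,0.2,0,0,-30,0,0,0]}}

```text
clock: 11.5
tool_pos: [0.5292, 0.2861, 0.3112]
eef_rot: [0.652, 0.758, 0.007, 0.002]
contact_force: [1.0, 0.2, -0.4]
opening: 0.386
finger_force: 25.0
```

```bash
python3 -c "
from h import *
go2([.588,-.0175,.30],.015,0); go2([.588,-.0175,.195],.015,0)
p,im=snap('wrist','w7')"
```

```text
go [0.588, -0.0175, 0.3] [-0.3091, 0.0128, 0.0096] [0.012, -0.006, 0.134]
go [0.588, -0.0175, 0.195] [-0.3096, 0.0115, 0.1146] [0.012, -0.006, 0.134]
```

View pics/w7.png

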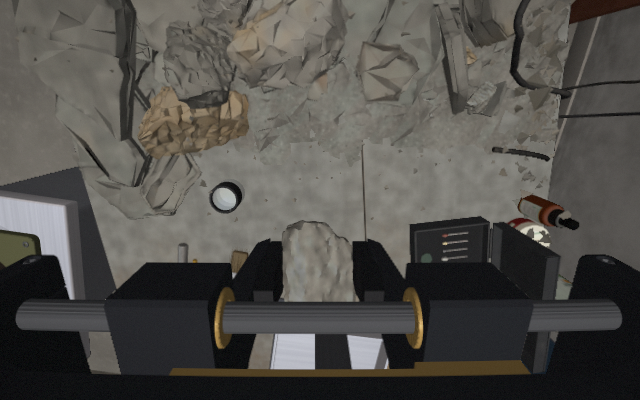

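{"fn": "drive_effector", "kwargs": {"rows": [0.2,-31,1.2,-1,0.012,-0.006,0.134,0.2,-31,1.2,-1,0.012,-0.006,0.134,0.2,-31,1.2,-1,0.012,-0.006,0.134,0.2,-31,1.2,-1,0.012,-0.006,0.134,0.2,-31,1.2,-1,0.012,-0.006,0.134,0.2,-31,1.2,-1,0.012,-0.006,0.134,0.2,-31,1.2,-1,0.012,-0.006,0.134,0.2,-31,1.2,-1,0.012,-0.006,0.134,0.2,-31,1.2,-1,0.012,-0.006,0.134,0.2,-31,1.2,-1,0.012,-0.006,0.134]}}

```text
clock: 12.55
tool_pos: [0.5834, -0.0174, 0.3131]
eef_rot: [0.7, 0.714, -0.007, -0.003]
contact_force: [-0.3, -1.0, -0.9]
opening: 0.391
finger_force: 25.0
```

```bash
python3 -c "
from h import *
go2([.588,-.0175,.195],.015,0)"
```

```text
go [0.588, -0.0175, 0.195] [0.0004, 0.0063, 0.1181] [-0.014, 0.005, 0.005]
```

{"fn": "drive_effector", "kwargs": {"rows": [0.2,0,0.5,4,0,0,0,0.2,0,0.5,7,0,0,0,0.2,0,0.5,9,0,0,0,0.2,0,0.5,10.5,0,0,0,0.2,0,0.5,11.5,0,0,0,0.2,0,0.5,11.5,0,0,0]}}

```text
clock: 13.15
tool_pos: [0.5866, -0.0194, 0.1976]
eef_rot: [0.701, 0.714, -0.007, -0.003]
contact_force: [-0.6, 0.5, -0.4]
opening: 0.391
finger_force: 25.0
```

{"fn": "drive_effector", "kwargs": {"rows": [0.6,0,0,0,0,0,0,0.6,0,0,0,0,0,0,0.6,0,0,0,0,0,0,0.6,0,0,0,0,0,0,0.6,0,0,-3,0,0,0,0.6,0,0,-7,0,0,0,0.6,0,0,-12,0,0,0,0.6,0,0,-12,0,0,0]}}

```text
clock: 13.95
tool_pos: [0.593, -0.0206, 0.326]
eef_rot: [0.702, 0.712, -0.002, 0.003]
contact_force: [0.7, -0.6, 0.0]
opening: 0.6
finger_force: 0.0
```

```bash
python3 -c "
from h import *
for n in('wrist','top'):
  p,im=snap(n,n+'8')
  if n=='wrist':np.save('w8.npy',p,allow_pickle=True)
  else: b=cv2.resize(im[80:280,200:460],None,fx=2,fy=2,interpolation=2); 
  if n=='wrist': a=cv2.resize(im[:300,150:500],None,fx=1.33,fy=1.33)
c=np.zeros((400,990,3),np.uint8); c[:399,:466]=a[:400]; c[:,470:990]=b; cv2.imwrite('pics/c8.png',cv2.resize(c[:,:,::-1],None,fx=.8,fy=.8))"
```

```text
(no output)
```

View pics/c8.png

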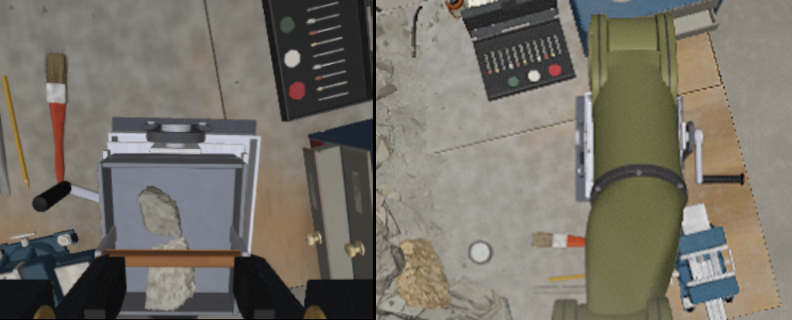

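```bash
python3 -c "
from h import *
go2([.48,-.0187,.27],1.571,0)"
```

```text
go [0.48, -0.0187, 0.27] [0.0037, -0.109, 0.0511] [-0.012, -0.002, -1.555]
```

{"fn": "drive_effector", "kwargs": {"rows": [0.6,0.4,-10.9,0,-0.012,-0.002,-1.555,0.6,0.4,-10.9,0,-0.012,-0.002,-1.555,0.6,0.4,-10.9,0,-0.012,-0.002,-1.555,0.6,0.4,-10.9,0,-0.012,-0.002,-1.555,0.6,0.4,-10.9,0,-0.012,-0.002,-1.555,0.6,0.4,-10.9,0,-0.012,-0.002,-1.555,0.6,0.4,-10.9,0,-0.012,-0.002,-1.555,0.6,0.4,-10.9,5,-0.012,-0.002,-1.555,0.6,0.4,-10.9,5,-0.012,-0.002,-1.555,0.6,0.4,-10.9,5,-0.012,-0.002,-1.555]}}

```text
clock: 15.05
tool_pos: [0.4769, -0.0184, 0.2674]
eef_rot: [0.024, 1.0, -0.0, -0.005]
contact_force: [-0.2, 0.3, -0.1]
opening: 0.603
finger_force: 0.0
```

{"fn": "drive_effector", "kwargs": {"rows": [0.6,0,0,0,0,0,-0.1,0.6,0,0,0,0,0,-0.1,0.6,0,0,0,0,0,-0.1]}}

```text
clock: 15.35
tool_pos: [0.4785, -0.0184, 0.2693]
eef_rot: [-0.021, 1.0, -0.0, -0.003]
contact_force: [0.7, 0.2, -0.7]
opening: 0.605
finger_force: 0.0
```

```bash
python3 -c "
from h import *
go2([.48,-.0187,.185],1.571,0)
p,im=snap('wrist','w9');np.save('w9.npy',p,allow_pickle=True);print(proj([[.48,-.0187,.214]],p)); cv2.imwrite('pics/w9g.png',im[:,:,::-1])"
```

```text
go [0.48, -0.0187, 0.185] [-0.0019, -0.0003, 0.0842] [-0.001, -0.005, 0.042]
[[318.11150796 221.11809935]]
```

View pics/w9g.png

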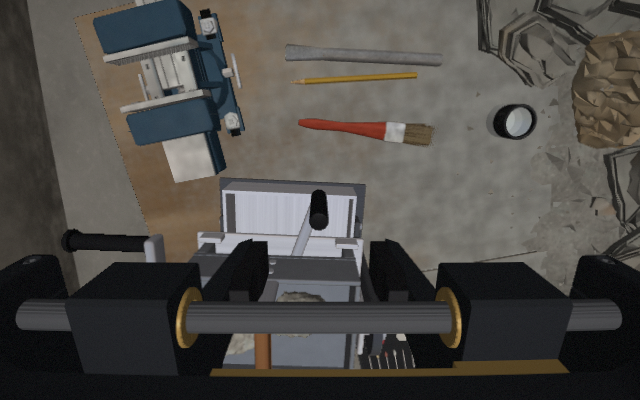

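```bash
python3 -c "
from h import *
p=np.load('w9.npy',allow_pickle=True).item();print(proj([[.48,-.0187,.214],[.48,-.0187,.148],[.48,-.0187,.201]],p), -R.from_rotvec(p['rvec']).inv().apply(p['tvec']))
T=r.camera_params('top')
print(tri([(p,(319,222)),(T,(210+502/3.6,115+331/3.6))]),tri([(p,(318,195)),(T,(210+502/3.6,115+331/3.6))]))
p=np.load('w4.npy',allow_pickle=True).item();print(proj([[.48,-.0187,.214],[.48,-.0187,.148]],p)*1.25)
"
```

```text
[[318.11150796 221.11809935]
 [318.19612624 195.500683  ]
 [318.1318675  214.95245448]] [ 0.40442752 -0.02170564  0.41698182]
(array([ 0.477 , -0.0181,  0.2235]), np.float64(0.74)) (array([ 0.4852, -0.0189,  0.1281]), np.float64(0.48))
[[214.04130908  83.05710555]
 [257.13295862  94.02970986]]
```

Converted, 0.084 m is 8.4, 0.08 m is 8.

{"fn": "drive_effector", "kwargs": {"rows": [0.6,-0.1,0,3,0,0,0.042,0.6,-0.1,0,6,0,0,0.042,0.6,-0.1,0,8,0,0,0.042,0.6,-0.1,0,8.4,0,0,0.042,0.0,-0.1,0,8.4,0,0,0.042,0.0,-0.1,0,8.4,0,0,0.042,0.0,-0.1,0,8.4,0,0,0.042,0.0,-0.1,0,8.4,0,0,0.042,0.0,-0.1,0,8.4,0,0,0.042], "squeeze": 12}}

```text
clock: 16.3
tool_pos: [0.4803, -0.0184, 0.1867]
eef_rot: [-0.001, 1.0, -0.0, -0.001]
contact_force: [-0.3, -0.1, 0.5]
opening: 0.174
finger_force: 0.0
```

```bash
python3 -c "
from h import *
s=r.get_state(); k=s['tool_pos']; c=np.array([.587,-.0535])
for a in (161.9,170,178,186,194,202,211,213):
  t=np.radians(a); go2([*(c+.1135*np.array([np.cos(t),np.sin(t)])).round(4),k[2].round(4)],1.571)
"
```

```text
go [np.float64(0.4791), np.float64(-0.0182), np.float64(0.1867)] [0.0012, 0.0002, -0.0] [-0.001, -0.002, 0.003]
go [np.float64(0.4752), np.float64(-0.0338), np.float64(0.1867)] [0.0052, -0.0154, 0.0] [-0.001, -0.002, 0.003]
go [np.float64(0.4736), np.float64(-0.0495), np.float64(0.1867)] [0.0068, -0.0311, 0.0] [-0.001, -0.002, 0.003]
go [np.float64(0.4741), np.float64(-0.0654), np.float64(0.1867)] [0.0064, -0.047, 0.0] [-0.001, -0.002, 0.003]
go [np.float64(0.4769), np.float64(-0.081), np.float64(0.1867)] [0.0036, -0.0626, 0.0] [-0.001, -0.002, 0.003]
go [np.float64(0.4818), np.float64(-0.096), np.float64(0.1867)] [-0.0012, -0.0776, 0.0] [-0.001, -0.002, 0.003]
go [np.float64(0.4897), np.float64(-0.112), np.float64(0.1867)] [-0.0091, -0.0936, 0.0] [-0.001, -0.002, 0.003]
go [np.float64(0.4918), np.float64(-0.1153), np.float64(0.1867)] [-0.0112, -0.0969, 0.0] [-0.001, -0.002, 0.003]
```

Converted, -0.098 m is -9.8, -0.0936 m is -9.36.

{"fn": "drive_effector", "kwargs": {"rows": [0,0,0,0,0,0,0,0,0.4,-1.54,0,0,0,0,0,0.6,-3.1,0,0,0,0,0,0.5,-4.7,0,0,0,0,0,0.2,-6.25,0,0,0,0,0,-0.2,-7.8,0,0,0,0,0,-0.95,-9.36,0,0,0,0,0,-1.15,-9.8,0,0,0,0,0,-1.15,-9.8,0,0,0,0]}}

```text
clock: 17.2
tool_pos: [0.4894, -0.1109, 0.1861]
eef_rot: [-0.003, 1.0, 0.003, -0.004]
contact_force: [-5.9, 12.1, 6.4]
opening: 0.157
finger_force: 12.0
```

```bash
python3 -c "
from h import *
k=r.get_state()['tool_pos']; d=k[:2]-[.587,-.0535]; print(np.hypot(*d),np.degrees(np.arctan2(d[1],d[0]))%360)"
```

```text
0.11320840867707972 210.4821274152743
```

{"fn": "drive_effector", "kwargs": {"rows": [0.6,-0.3,0.6,0,0,0,0,0.6,-0.3,0.6,0,0,0,0,0.6,-0.3,0.6,0,0,0,0,0.6,-0.3,0.6,-5,0,0,0,0.6,-0.3,0.6,-10,0,0,0,0.6,-0.3,0.6,-13,0,0,0,0.6,-0.3,0.6,-13,0,0,0]}}

```text
clock: 17.9
tool_pos: [0.4979, -0.1111, 0.3204]
eef_rot: [-0.001, 1.0, -0.001, 0.003]
contact_force: [0.6, -0.4, -0.0]
opening: 0.6
finger_force: 0.0
```

```bash
python3 -c "
from h import *
go2([.588,-.0535,.30],1.586);go2([.588,-.0535,.219],1.586)"
```

```text
go [0.588, -0.0535, 0.3] [-0.0901, 0.0576, 0.0208] [-0.003, 0.006, -0.014]
go [0.588, -0.0535, 0.219] [-0.0896, 0.0578, 0.1018] [-0.003, 0.006, -0.014]
```

Converted, -0.09 m is -9, 0.058 m is 5.8.

{"fn": "drive_effector", "kwargs": {"rows": [0.6,-9,5.8,2,-0.003,0.006,-0.014,0.6,-9,5.8,2,-0.003,0.006,-0.014,0.6,-9,5.8,2,-0.003,0.006,-0.014,0.6,-9,5.8,2,-0.003,0.006,-0.014]}}

```text
clock: 18.3
tool_pos: [0.585, -0.0509, 0.2938]
eef_rot: [-0.01, 1.0, 0.001, -0.006]
contact_force: [0.5, -0.5, 0.8]
opening: 0.599
finger_force: 0.0
```

```bash
python3 -c "
from h import *
snap('wrist','w10');snap('scene','s10');snap('top','t10')
a=cv2.imread('pics/w10.png')[130:300,60:460];b=cv2.imread('pics/s10.png')[100:300,300:480];
b=cv2.resize(b,(360,400),interpolation=2);a=cv2.resize(a,(440,187));c=np.zeros((400,800,3),np.uint8);c[:187,:440]=a;c[:,440:]=b;cv2.imwrite('pics/c10.png',c)
go2([.588,-.0535,.219],1.586)"
```

```text
go [0.588, -0.0535, 0.219] [-0.0053, 0.0002, 0.0763] [0.001, -0.011, -0.0]
```

View pics/c10.png

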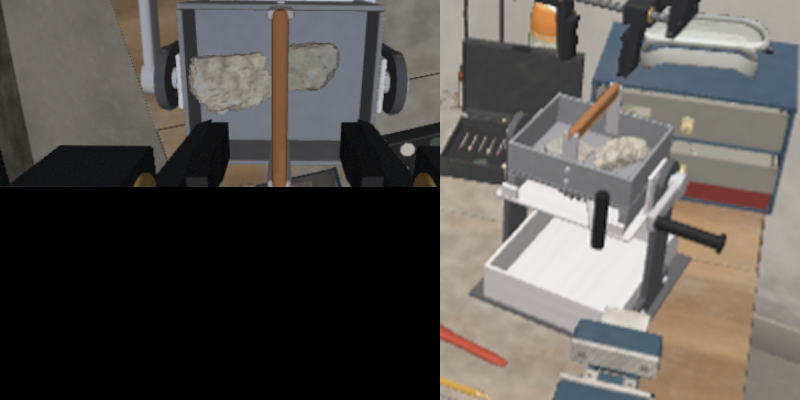

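Converted, 0.076 m is 7.6, 0.06 m is 6.

{"fn": "drive_effector", "kwargs": {"rows": [0.6,-0.3,-0.1,3,0,0,0,0.6,-0.3,-0.1,6,0,0,0,0.6,-0.3,-0.1,7.6,0,0,0,0.6,-0.3,-0.1,7.6,0,0,0,0,-0.3,-0.1,7.6,0,0,0,0,-0.3,-0.1,7.6,0,0,0,0,-0.3,-0.1,7.6,0,0,0,0,-0.3,-0.1,7.6,0,0,0,0,-0.3,-0.1,7.6,0,0,0,0,-0.3,-0.1,7.6,0,0,0], "squeeze": 50}}

```text
clock: 19.45
tool_pos: [0.5874, -0.0532, 0.2202]
eef_rot: [-0.008, 1.0, 0.001, -0.004]
contact_force: [0.1, -0.8, 2.3]
opening: 0.102
finger_force: 50.0
```

{"fn": "drive_effector", "kwargs": {"rows": [0,0,0,0,0,0,0,0,0,0,-0.2,0,0,0,0,0,0,-0.4,0,0,0,0,0,0,-0.5,0,0,0,0,0,0,-0.6,0,0,0,0,0,0,-0.6,0,0,0]}}

```text
clock: 20.05
tool_pos: [0.5855, -0.0526, 0.223]
eef_rot: [-0.009, 1.0, 0.001, -0.007]
contact_force: [2.7, 1.1, -26.2]
opening: 0.1
finger_force: 50.0
```

{"fn": "drive_effector", "kwargs": {"rows": [0,0,0,-0.2,0,0,0,0,0,0,-0.4,0,0,0,0,0,0,-0.4,0,0,0,0,0,0,-0.4,0,0,0]}}

```text
clock: 20.45
tool_pos: [0.5839, -0.0526, 0.2235]
eef_rot: [-0.009, 1.0, 0.002, -0.01]
contact_force: [5.2, 2.0, -46.6]
opening: 0.109
finger_force: 50.0
```

{"fn": "drive_effector", "kwargs": {"rows": [0,0,0,0.4,0,0,0,0,0,0,0.95,0,0,0,0,0,0,0.95,0,0,0]}}

```text
clock: 20.75
tool_pos: [0.5882, -0.0528, 0.2214]
eef_rot: [-0.008, 1.0, 0.001, -0.003]
contact_force: [-0.5, 0.3, -4.5]
opening: 0.103
finger_force: 50.0
```

{"fn": "drive_effector", "kwargs": {"rows": [0.6,0,0,0,0,0,0,0.6,0,0,0,0,0,0,0.6,0,0,0,0,0,0,0.6,0,0,-3,0,0,0,0.6,0,0,-8,0,0,0,0.6,0,0,-13,0,0,0,0.6,0,0,-13,0,0,0,0.6,0,0,-13,0,0,0]}}

```text
clock: 21.55
tool_pos: [0.5893, -0.053, 0.3522]
eef_rot: [-0.008, 1.0, 0.001, -0.002]
contact_force: [0.4, 0.2, -1.0]
opening: 0.604
finger_force: 0.0
```

```bash
python3 -c "
from h import *
snap('top','t11');snap('wrist','w11')
c=np.array([.587,-.0535]);y=.015
g=c+[-.070*np.cos(y)+.140*np.sin(y), -.070*np.sin(y)-.140*np.cos(y)];print(g)
go2([*g,.30],.015);go2([*g,.165],.015)
T=r.camera_params('top');print(proj([[*g,.18]],T))
print(onplane(T,(404,192),.18),onplane(T,(430,192),.18))"
```

```text
[ 0.5191078  -0.19453421]
go [np.float64(0.5191077961032308), np.float64(-0.19453421092075326), 0.3] [0.0705, -0.1403, 0.05] [-0.007, -0.01, 1.573]
go [np.float64(0.5191077961032308), np.float64(-0.19453421092075326), 0.165] [0.0691, -0.1405, 0.185] [-0.007, -0.01, 1.573]
[[417.11379408 191.67453345]]
[ 0.5185 -0.1603] [ 0.518  -0.2282]
```

```bash
python3 -c "
from h import *
T=r.camera_params('top');S=r.camera_params('scene')
for a,b in [((376,95),(423,162)),((415,80),(478,152)),((329,97),(376,147))]: print(tri([(T,a),(S,b)]))
p=np.load('w4.npy',allow_pickle=True).item()
print('knob wrist', [tri([(p,(u/1.25,v/1.25)),(S,b)]) for (u,v),b in [((598,200),(423,162)),((660,202),(423,162))]])
"
```

```text
(array([ 0.7952, -0.0953,  0.1271]), np.float64(0.93))
(array([ 0.8256, -0.2066,  0.1738]), np.float64(2.66))
(array([0.789 , 0.0331, 0.1342]), np.float64(0.27))
knob wrist [(array([ 0.7343, -0.0918,  0.1501]), np.float64(8.28)), (array([ 0.7967, -0.0931,  0.1256]), np.float64(0.21))]
```

{"fn": "drive_effector", "kwargs": {"rows": [0.5,7,-14.5,0,-0.007,-0.01,1.573,0.5,7,-14.5,0,-0.007,-0.01,1.573,0.5,7,-14.5,0,-0.007,-0.01,1.573,0.5,7,-14.5,0,-0.007,-0.01,1.573,0.5,7,-14.5,0,-0.007,-0.01,1.573,0.5,7,-14.5,0,-0.007,-0.01,1.573,0.5,7,-14.5,0,-0.007,-0.01,1.573,0.5,7,-14.5,0,-0.007,-0.01,1.573,0.5,7,-14.5,5,-0.007,-0.01,1.573,0.5,7,-14.5,5,-0.007,-0.01,1.573]}}

```text
clock: 22.65
tool_pos: [0.516, -0.1977, 0.2943]
eef_rot: [0.678, 0.735, -0.002, -0.006]
contact_force: [-0.0, 0.5, -0.5]
opening: 0.5
finger_force: 0.0
```

{"fn": "drive_effector", "kwargs": {"rows": [0.5,0,0,0,0,0,0.07,0.5,0,0,0,0,0,0.07,0.5,0,0,0,0,0,0.07]}}

```text
clock: 22.95
tool_pos: [0.5201, -0.1989, 0.2998]
eef_rot: [0.7, 0.714, 0.0, -0.001]
contact_force: [-0.2, -0.2, 0.1]
opening: 0.503
finger_force: 0.0
```

```bash
python3 -c "
from h import *
go2([.5185,-.1985,.2],.015);go2([.5185,-.1985,.163],.015)
p,im=snap('wrist','w12');np.save('w12.npy',p,allow_pickle=True)
q=proj([[.5185,-.1603,.18],[.5185,-.2282,.18],[.5115,-.195,.18],[.5255,-.195,.18]],p);print(q.round(0).tolist())
u,v=q.mean(0).astype(int);print(im[v-6:v+7:2,u-40:u+41:4].mean(2).astype(int))"
```

```text
go [0.5185, -0.1985, 0.2] [0.0003, -0.0015, 0.0998] [-0.0, -0.001, 0.005]
go [0.5185, -0.1985, 0.163] [0.0003, -0.0015, 0.1368] [-0.0, -0.001, 0.005]
[[317.0, 151.0], [316.0, 225.0], [308.0, 190.0], [324.0, 190.0]]
[[ 94  96  95  97  94  95  94  89  81  21  38  23  32  93  86  86  91 102
  108 112 108]
 [ 96  96  96  98  95  97  95  89  84  23  36  24  30  92  87  87  90  97
  107 112 110]
 [ 98  95  99  97  93  95  92  87  82  22  37  24  30  92  87  87  88  95
  106 109 110]
 [ 99  96  94  94  92  92  93  90  84  24  37  22  30  90  88  83  88  94
  109 109 110]
 [104  96  96  92  92  94  94  91  82  23  33  25  37  90  86  86  89  95
  108 110 110]
 [101  97  94  90  95  96  93  93  82  21  33  25  37  87  85  87  91  93
  107 112 108]
 [101  96  95  93  93  92  93  92  82  23  36  22  39  88  89  86  89  94
  105 109 109]]
```

Converted, 0.137 m is 13.7, 0.13 m is 13.

{"fn": "drive_effector", "kwargs": {"rows": [0.5,0,0,5,0,0,0,0.5,0,0,10,0,0,0,0.5,0,0,13,0,0,0,0.5,0,0,13.7,0,0,0,0.5,0,0,13.7,0,0,0,0,0,0,13.7,0,0,0,0,0,0,13.7,0,0,0,0,0,0,13.7,0,0,0,0,0,0,13.7,0,0,0,0,0,0,13.7,0,0,0], "squeeze": 20}}

```text
clock: 24.0
tool_pos: [0.5184, -0.1993, 0.1643]
eef_rot: [0.701, 0.713, -0.001, -0.001]
contact_force: [-5.1, 0.1, 6.3]
opening: 0.151
finger_force: 20.0
```

```bash
python3 -c "
from h import *
s=r.get_state();k=s['tool_pos'];x0=k[0]
for a in range(0,181,12):
  t=np.radians(a); print(a,end=' '); go2(np.round([x0+.07-.07*np.cos(t),k[1],k[2]+.07*np.sin(t)],4).tolist(),.015)
"
```

```text
0 go [0.5184, -0.1993, 0.1643] [-0.0, 0.0, 0.0] [-0.003, -0.001, 0.002]
12 go [0.5199, -0.1993, 0.1789] [-0.0, 0.0015, -0.0146] [-0.003, -0.001, 0.002]
24 go [0.5244, -0.1993, 0.1928] [-0.0001, 0.0059, -0.0285] [-0.003, -0.001, 0.002]
36 go [0.5318, -0.1993, 0.2054] [-0.0002, 0.0133, -0.0411] [-0.003, -0.001, 0.002]
48 go [0.5415, -0.1993, 0.2163] [-0.0004, 0.023, -0.0521] [-0.003, -0.001, 0.002]
60 go [0.5534, -0.1993, 0.2249] [-0.0005, 0.0349, -0.0607] [-0.003, -0.001, 0.002]
72 go [0.5668, -0.1993, 0.2309] [-0.0008, 0.0482, -0.0667] [-0.003, -0.001, 0.002]
84 go [0.5811, -0.1993, 0.2339] [-0.001, 0.0625, -0.0698] [-0.003, -0.001, 0.002]
96 go [0.5957, -0.1993, 0.2339] [-0.0012, 0.0771, -0.0698] [-0.003, -0.001, 0.002]
108 go [0.61, -0.1993, 0.2309] [-0.0015, 0.0914, -0.0668] [-0.003, -0.001, 0.002]
120 go [0.6234, -0.1993, 0.2249] [-0.0017, 0.1048, -0.0609] [-0.003, -0.001, 0.002]
132 go [0.6352, -0.1993, 0.2163] [-0.0019, 0.1167, -0.0523] [-0.003, -0.001, 0.002]
144 go [0.645, -0.1993, 0.2054] [-0.0021, 0.1265, -0.0414] [-0.003, -0.001, 0.002]
156 go [0.6523, -0.1993, 0.1928] [-0.0022, 0.1338, -0.0288] [-0.003, -0.001, 0.002]
168 go [0.6569, -0.1993, 0.1789] [-0.0023, 0.1385, -0.015] [-0.003, -0.001, 0.002]
180 go [0.6584, -0.1993, 0.1643] [-0.0024, 0.14, -0.0004] [-0.003, -0.001, 0.002]
```

Converted, -0.0607 m is -6.07, -0.0568 m is -5.68.

{"fn": "drive_effector", "kwargs": {"rows": [0,0,0.04,-0.73,0,0,0,0,0,0.15,-1.46,0,0,0,0,0,0.34,-2.16,0,0,0,0,0,0.6,-2.85,0,0,0,0,0,0.93,-3.5,0,0,0,0,0,1.33,-4.11,0,0,0,0,0,1.8,-4.7,0,0,0,0,0,2.3,-5.21,0,0,0,0,0,2.9,-5.68,0,0,0,0,0,3.5,-6.07,0,0,0]}}

```text
clock: 25.0
tool_pos: [0.5438, -0.1994, 0.2238]
eef_rot: [0.702, 0.712, -0.007, -0.009]
contact_force: [-27.5, -0.2, 15.7]
opening: 0.151
finger_force: 20.0
```

```bash
python3 -c "
from h import *
k=r.get_state()['tool_pos'];print(np.degrees(np.arctan2(k[2]-.1643,.5884-k[0])),np.hypot(k[2]-.1643,.5884-k[0]))"
```

```text
53.15196731858898 0.07437594797505766
```

{"fn": "drive_effector", "kwargs": {"rows": [0,0,0.12,-0.74,0,0,0,0,0,0.6,-0.95,0,0,0,0,0,1.26,-1.19,0,0,0,0,0,1.85,-1.35,0,0,0,0,0,2.47,-1.44,0,0,0,0,0,3.1,-1.48,0,0,0,0,0,3.69,-1.48,0,0,0], "squeeze": 30}}

```text
clock: 25.7
tool_pos: [0.5877, -0.1999, 0.2412]
eef_rot: [0.702, 0.712, -0.003, -0.002]
contact_force: [-13.3, -2.1, 10.1]
opening: 0.148
finger_force: 30.0
```

```bash
python3 -c "
from h import *
k=r.get_state()['tool_pos'];print(np.degrees(np.arctan2(k[2]-.168,.588-k[0])),np.hypot(k[2]-.168,.588-k[0]))"
```

```text
89.79153888492037 0.07315376889778229
```

Converted, 0.0441 m is 4.41, 0.0345 m is 3.45.

{"fn": "drive_effector", "kwargs": {"rows": [0,0,0.6,-0.05,0,0,0,0,0,1.22,-0.07,0,0,0,0,0,1.8,0.1,0,0,0,0,0,2.37,0.31,0,0,0,0,0,2.9,0.6,0,0,0,0,0,3.45,0.89,0,0,0,0,0,3.95,1.27,0,0,0,0,0,4.41,1.65,0,0,0]}}

```text
clock: 26.5
tool_pos: [0.6338, -0.2, 0.2247]
eef_rot: [0.702, 0.712, -0.002, -0.0]
contact_force: [-9.2, -4.0, 7.4]
opening: 0.149
finger_force: 30.0
```

```bash
python3 -c "
from h import *
k=r.get_state()['tool_pos'];print(np.degrees(np.arctan2(k[2]-.171,.588-k[0])),np.hypot(k[2]-.171,.588-k[0]))"
```

```text
130.47366740465878 0.07053254398712358
```

{"fn": "drive_effector", "kwargs": {"rows": [0,0,0.42,0.45,0,0,0,0,0,0.81,0.91,0,0,0,0,0,1.45,1.95,0,0,0,0,0,1.91,3.09,0,0,0,0,0,2.15,4.27,0,0,0,0,0,2.19,5.3,0,0,0,0,0,2.19,5.8,0,0,0,0,0,2.19,5.8,0,0,0,0,0,2.19,5.8,0,0,0,0,0,2.19,5.8,0,0,0]}}

```text
clock: 27.5
tool_pos: [0.6585, -0.2001, 0.1666]
eef_rot: [0.702, 0.713, -0.001, 0.002]
contact_force: [-4.7, -4.6, 1.0]
opening: 0.148
finger_force: 30.0
```

```bash
python3 -c "
from h import *
k=r.get_state()['tool_pos'];print(np.degrees(np.arctan2(k[2]-.171,.588-k[0])),np.hypot(k[2]-.171,.588-k[0]))"
```

```text
-176.4249306691106 0.07060569548475117
```

Converted, 0.006 m is 0.6, 0.003 m is 0.3.

{"fn": "drive_effector", "kwargs": {"rows": [0,0,0,0.3,0,0,0,0,0,0,0.6,0,0,0,0,0,0,0.6,0,0,0,0,0,0,0.6,0,0,0,0,0,0,0.6,0,0,0]}}

```text
clock: 28.0
tool_pos: [0.6586, -0.2001, 0.1661]
eef_rot: [0.702, 0.712, 0.0, 0.003]
contact_force: [-14.3, -1.7, 29.9]
opening: 0.15
finger_force: 30.0
```

```bash
python3 -c "
from h import *
p,im=snap('scene','s13')
a=cv2.imread('pics/s10.png')
S=p
q=proj([[.588-.085,-.0535-.07,.015],[.588-.085,-.0535+.07,.015],[.588,-.0535+.07,.015],[.588,-.0535-.07,.015]],S).round(0);print(q.tolist())
u0,v0=q.min(0).astype(int);u1,v1=q.max(0).astype(int)
print(im[v0:v1:3,u0:u1:4].mean(2).astype(int))"
```

```text
[[381.0, 269.0], [326.0, 247.0], [343.0, 227.0], [397.0, 247.0]]
[[190 135 133 132 230 232 231 230 229 231 232 231 231 231 229 136 179 200]
 [174 133 131 219 233 231 231 228 232 232 233 230 232 229 231 186 145 151]
 [211 133 159 231 232 232 230 231 232 233 231 231 230 230 229 230 213 211]
 [168 190 231 232 231 231 229 233 233 232 230 231 229 231 229 232 231 231]
 [169 169 170 200 232 229 233 233 233 231 232 229 232 229 231 232 231 229]
 [169 170 170 169 171 201 233 234 232 231 230 229 231 230 232 232 231 230]
 [167 169 169 172 170 169 172 202 232 233 229 232 229 232 231 231 229 231]
 [167 169 168 169 170 172 170 169 172 213 232 231 231 232 232 231 231 229]
 [ 91 127 168 170 169 168 170 171 170 170 172 218 232 231 232 230 232 137]
 [159 132  94 145 171 171 169 167 170 172 170 171 173 218 195 200 223 136]
 [152 158 166 133  97 150 169 171 169 167 170 173 171 171 195 200 194 195]
 [153 159 157 158 157 113 100 159 170 172 168 100  98 144 198 206 199 194]
 [155 154 158 147 143 152 161  89 111 159 170  95  95  94  93  93 145 178]
 [148 148 156 151 149 156 162 154 141  96 121  96  98  92  90  94  93  93]]
```

```bash
python3 -c "
from h import *
S=r.camera_params('scene')
im=cv2.imread('pics/s13.png')[:,:,::-1].astype(int)
sub=im[196:262:2,322:412:2]
m=sub.mean(2);d=sub[...,0]-sub[...,2]
for i in range(sub.shape[0]): print(196+2*i,''.join('#' if a<70 else 's' if b>8 and a<225 else 'W' if a>222 else '.' for a,b in zip(m[i],d[i])))
print(proj([[.588,-.0535,.02],[.65,-.0535,.02],[.588,-.1,.02],[.588,-.02,.02],[.65,-.02,.02]],S).round().tolist())
"
```

```text
196 sssss........................................
198 sssss..##................................ss.#
200 sssss..####ss...........................sss.#
202 sssss..####sss.........................ssss.#
204 sssss..####ssW.........................ssss.#
206 sssss..####ss........s..................sss.#
208 sssss.#####s.........sss....................#
210 sssss.####......s....ssWW...................#
212 sssss.###......ss....ssWWWWW...............##
214 sssss.##......sss.s..sssWWWWWW.............##
216 sssss.#.......sssss..sss.WWWWWWWW.....sss..##
218 sssss.........ssssssssssWWWWWWWWW..sssssss.##
220 sssss........W.sssssss.WWWWWWWWssssssssss..##
222 sssssW......WWWWsssssWWWWWWWWWsssssssssss..##
224 ssssW......WWWWWWWWWWWWWWWWWWWsssssssssss..##
226 sssW......WWWWWWWWWWWWWWWWWWWWWssssssssss.###
228 ssW......WWWWWWWWWWWWWWWWWWWWWWssssssssss.###
230 ss.......WWWWWWWWWWWWWWWWWWWWWWWssssssss..###
232 sW......WWWWWWWWWWWWWWWWWWWWWWWWW.sssssW..###
234 s......WWWWWWWWWWWWWWWWWWWWWWWWWWWWWWWWW..###
236 ......WWWWWWWWWWWWWWWWWWWWWWWWWWWWWWWWWW..###
238 ........WWWWWWWWWWWWWWWWWWWWWWWWWWWWWWWW..###
240 ...........WWWWWWWWWWWWWWWWWWWWWWWWWWWW..####
242 .............WWWWWWWWWWWWWWWWWWWWWWWWWW..####
244 ................WWWWWWWWWWWWWWWWWWWWWW...####
246 ...................WWWWWWWWWWWWWWWWWW....###.
248 .....................WWWWWWWWWWWWWWWW....##..
250 ........................WWWWWWWWWWWW.....##..
252 sss.......................WWWWWWWWW.....##..s
254 sssss........................WssssWs........s
256 ssssssss......................sssssssss....ss
258 ssssssssss....................sssssssssssssss
260 sssssssssssss.................sssssssssssssss
[[370.0, 235.0], [381.0, 221.0], [388.0, 242.0], [357.0, 230.0], [368.0, 217.0]]
```

{"fn": "drive_effector", "kwargs": {"rows": [0,0,0,-1.2,0,0,0,0,0,-0.18,-2.71,0,0,0,0,0,-0.56,-3.87,0,0,0,0,0,-1.14,-4.95,0,0,0,0,0,-1.9,-5.91,0,0,0,0,0,-2.81,-6.72,0,0,0,0,0,-3.85,-7.36,0,0,0,0,0,-4.99,-7.82,0,0,0,0,0,-6.17,-8.06,0,0,0,0,0,-7.4,-8.1,0,0,0]}}

```text
clock: 29.05
tool_pos: [0.5931, -0.1995, 0.2452]
eef_rot: [0.701, 0.713, 0.007, 0.01]
contact_force: [8.1, -2.0, 8.0]
opening: 0.147
finger_force: 30.0
```

```bash
python3 -c "
from h import *
k=r.get_state()['tool_pos'];print(np.degrees(np.arctan2(k[2]-.169,.588-k[0])),np.hypot(k[2]-.169,.588-k[0]))"
```

```text
93.82694316989598 0.07633172964866672
```

{"fn": "drive_effector", "kwargs": {"rows": [0,0,-1.21,0,0,0,0,0,0,-2.37,0.36,0,0,0,0,0,-3.45,0.94,0,0,0,0,0,-4.41,1.7,0,0,0,0,0,-5.22,2.61,0,0,0,0,0,-5.86,3.65,0,0,0,0,0,-6.32,4.79,0,0,0,0,0,-6.56,5.97,0,0,0,0,0,-6.6,7.2,0,0,0,0,0,-6.6,8,0,0,0]}}

```text
clock: 30.05
tool_pos: [0.5185, -0.1992, 0.1627]
eef_rot: [0.701, 0.713, 0.001, 0.001]
contact_force: [-12.1, 1.9, 38.0]
opening: 0.144
finger_force: 30.1
```

{"fn": "drive_effector", "kwargs": {"rows": [0,0,0,0,0,0,0,0,0,0,0,0,0,0,0,0,0,0,0,0,0]}}

```text
clock: 30.35
tool_pos: [0.5185, -0.1994, 0.1618]
eef_rot: [0.701, 0.713, 0.001, 0.001]
contact_force: [-6.6, -0.5, 8.8]
opening: 0.145
finger_force: 29.1
```

{"fn": "drive_effector", "kwargs": {"rows": [0.5,0,0,0.4,0,0,0,0.5,0,0,-0.2,0,0,0,0.5,0,0,-0.2,0,0,0,0.5,0,0,-5,0,0,0,0.5,0,0,-10,0,0,0,0.5,0,0,-14,0,0,0,0.5,0,0,-14,0,0,0,0.5,0,0,-14,0,0,0]}}

```text
clock: 31.15
tool_pos: [0.5194, -0.1991, 0.3008]
eef_rot: [0.701, 0.714, 0.002, 0.002]
contact_force: [-0.1, -0.2, -0.6]
opening: 0.495
finger_force: 0.0
```

```bash
python3 -c "
from h import *
go2([.4885,-.1115,.29],1.571)"
```

```text
go [0.4885, -0.1115, 0.29] [0.0881, -0.0293, 0.0106] [0.004, 0.004, -1.553]
```

Converted, 0.088 m is 8.8, -0.029 m is -2.9.

{"fn": "drive_effector", "kwargs": {"rows": [0.55,8.8,-2.9,1,0.004,0.004,-1.553,0.55,8.8,-2.9,1,0.004,0.004,-1.553,0.55,8.8,-2.9,1,0.004,0.004,-1.553,0.55,8.8,-2.9,1,0.004,0.004,-1.553,0.55,8.8,-2.9,1,0.004,0.004,-1.553,0.55,8.8,-2.9,1,0.004,0.004,-1.553,0.55,8.8,-2.9,1,0.004,0.004,-1.553,0.55,8.8,-2.9,1,0.004,0.004,-1.553,0.55,8.8,-2.9,1,0.004,0.004,-1.553,0.55,8.8,-2.9,1,0.004,0.004,-1.553]}}

```text
clock: 32.15
tool_pos: [0.487, -0.1113, 0.2881]
eef_rot: [0.023, 1.0, 0.001, -0.003]
contact_force: [-0.8, 0.3, 0.0]
opening: 0.549
finger_force: 0.0
```

{"fn": "drive_effector", "kwargs": {"rows": [0.55,0,0,0,0,0,-0.06,0.55,0,0,0,0,0,-0.06,0.55,0,0,0,0,0,-0.06]}}

```text
clock: 32.45
tool_pos: [0.4873, -0.1115, 0.2886]
eef_rot: [-0.003, 1.0, 0.001, -0.003]
contact_force: [0.4, 0.0, 0.6]
opening: 0.552
finger_force: 0.0
```

```bash
python3 -c "
from h import *
go2([.4885,-.1115,.186],1.571)
p,im=snap('wrist','w14');np.save('w14.npy',p,allow_pickle=True)
q=proj([[.4885,-.1115,.214],[.4885,-.1115,.148],[.588,-.0535,.245]],p);print(q.round(0).tolist())
v=int(q[:2,1].mean());u=int(q[0,0]);
for w in range(v-30,v+40,5): print(w,im[w,u-40:u+41:4].mean(1).astype(int))"
```

```text
go [0.4885, -0.1115, 0.186] [-0.0017, -0.0002, 0.1026] [0.002, -0.006, 0.005]
[[318.0, 212.0], [318.0, 190.0], [394.0, 349.0]]
170 [153 149 161 161  97 102 103 110 110 105 102 107 106 106 108 111 111 111
 111 113 117]
175 [89 89 94 70 71 70 78 77 79 78 70 71 70 71 69 69 70 70 68 70 71]
180 [ 88  90  92  71  73  70 101 100 102 102 100 100 102 100 101 100 102 101
 100 100 100]
185 [ 85  90  93  67  68  69 190 191 189 190  99 188 190 190 191 190 188 189
 189 188 189]
190 [ 88  94  94  69  71  69 179 182 187  13   8  10 119 187 182 186 184 188
 187 181 185]
195 [ 88  95  95  67  69  70 179 181 188  14  11  11  40 185 185 185 184 189
 188 181 185]
200 [ 90  96  92  66  68  69 179 182 182  13   8  14   8 145 185 186 182 188
 186 182 184]
205 [ 93  98 100  65  56  34 180 182 175   7   5  11  12 154 186 186 183 189
 186 180 185]
210 [101  99  99  71  63  55 178 182 174  30  33  33  28 154 142 183 182 188
 186 182 184]
215 [ 93  96  97  69  62  61 180 183 177  21  28  27  23 156 151 122 182 187
 184 183 184]
220 [ 94  92  94  63  64  78 106  98  99  73  24  25 115 106 158 154  92 134
 131 128 129]
225 [ 92  92  93  63  33 162 180 139 136 134 123 117 180 180 140 155 149 183
 182 184 183]
230 [ 86  89  90  66  38 162 178 180 142 163 163 164 180 180 180 154 151 135
 181 179 180]
235 [ 90  89  88  59  37 177 186 187  58  62 111 186 185 185 184 176 158 152
 122 182 182]
```

The manual's scale: shifts go in cm. Converting my numbers, 0.102 m is 10.2, 0.1 m is 10.

{"fn": "drive_effector", "kwargs": {"rows": [0.55,-0.1,0,4,0,0,0,0.55,-0.1,0,8,0,0,0,0.55,-0.1,0,10,0,0,0,0.55,-0.1,0,10.2,0,0,0,0,-0.1,0,10.2,0,0,0,0,-0.1,0,10.2,0,0,0,0,-0.1,0,10.2,0,0,0,0,-0.1,0,10.2,0,0,0,0,-0.1,0,10.2,0,0,0,0,-0.1,0,10.2,0,0,0], "squeeze": 12}}

```text
clock: 33.5
tool_pos: [0.489, -0.1107, 0.1883]
eef_rot: [-0.004, 1.0, 0.001, -0.001]
contact_force: [-0.6, 3.5, 6.0]
opening: 0.155
finger_force: 12.0
```

{"fn": "drive_effector", "kwargs": {"rows": [0,0.67,1.55,0,0,0,0,0,1.16,3.05,0,0,0,0,0,1.44,4.6,0,0,0,0,0,1.49,6.2,0,0,0,0,0,1.33,7.77,0,0,0,0,0,0.94,9.33,0,0,0,0,0,0.35,10.78,0,0,0,0,0,0.03,11.4,0,0,0,0,0,-0.2,11.8,0,0,0,0,0,-0.2,11.8,0,0,0,0]}}

```text
clock: 34.5
tool_pos: [0.4884, 0.0048, 0.1876]
eef_rot: [-0.003, 1.0, -0.001, -0.003]
contact_force: [-3.6, -2.6, 3.6]
opening: 0.153
finger_force: 12.0
```

```bash
python3 -c "
from h import *
k=r.get_state()['tool_pos']; d=k[:2]-[.587,-.0535]; print(np.hypot(*d),np.degrees(np.arctan2(d[1],d[0]))%360)"
```

```text
0.11453412557001459 149.3870804812976
```

{"fn": "drive_effector", "kwargs": {"rows": [0.55,0,-0.4,0,0,0,0,0.55,0,-0.4,0,0,0,0,0.55,0,-0.4,0,0,0,0,0.55,0,-0.4,-5,0,0,0,0.55,0,-0.4,-10,0,0,0,0.55,0,-0.4,-12,0,0,0,0.55,0,-0.4,-12,0,0,0]}}

```text
clock: 35.2
tool_pos: [0.4924, 0.0029, 0.3109]
eef_rot: [-0.003, 1.0, 0.001, 0.002]
contact_force: [0.0, -1.1, -0.2]
opening: 0.549
finger_force: 0.0
```

```bash
python3 -c "
from h import *
p,im=snap('wrist','w15'); q=proj([[.488,.003,.214],[.488,.003,.148],[.588,-.0535,.245]],p);print(q.round(0).tolist())
v=int(q[:2,1].mean());u=int(q[0,0]);print(im[v,u-40:u+41:4].mean(1).astype(int))
go2([.588,-.0533,.30],1.586)"
```

```text
[[318.0, 196.0], [318.0, 177.0], [249.0, 322.0]]
[182 190 184 190 188 192 185 186 174  13   8   8  10 184 120  69  69  69
 112 113 107]
go [0.588, -0.0533, 0.3] [-0.0966, -0.0565, 0.0088] [0.001, 0.0, -0.008]
```

{"fn": "drive_effector", "kwargs": {"rows": [0.6,-9.5,-5.65,0,0,0,-0.01,0.6,-9.5,-5.65,0,0,0,-0.01,0.6,-9.5,-5.65,0,0,0,-0.01,0.6,-9.5,-5.65,3,0,0,-0.01,0.6,-9.5,-5.65,6,0,0,-0.01,0.6,-9.5,-5.65,8.5,0,0,-0.01,0.6,-9.5,-5.65,9.1,0,0,-0.01,0.6,-9.5,-5.65,9.1,0,0,-0.01,0.6,-9.5,-5.65,9.1,0,0,-0.01]}}

```text
clock: 36.15
tool_pos: [0.5856, -0.0531, 0.217]
eef_rot: [-0.009, 1.0, 0.001, -0.001]
contact_force: [-0.2, 0.9, 0.1]
opening: 0.598
finger_force: 0.0
```

{"fn": "drive_effector", "kwargs": {"rows": [0,0,0,0,0,0,0,0,0,0,0,0,0,0,0,0,0,0,0,0,0,0,0,0,0,0,0,0,0,0,0,0,0,0,0,0,0,0,0,0,0,0,0,0,0,-0.3,0,0,0,0,0,0,-0.7,0,0,0,0,0,0,-1,0,0,0,0,0,0,-1,0,0,0], "squeeze": 40}}

```text
clock: 37.15
tool_pos: [0.5852, -0.0536, 0.2266]
eef_rot: [-0.008, 1.0, 0.0, -0.002]
contact_force: [-0.7, 1.1, -3.6]
opening: 0.1
finger_force: 39.9
```

Converted, 0.22 m is 22, 0.2 m is 20.

{"fn": "drive_effector", "kwargs": {"rows": [0,0,0,-2,0,0,0,0,0,0,-4,0,0,0,0,0,0,-7,0,0,0,0,0,0,-10,0,0,0,0,0,0,-12,0,0,0,0,1,5,-12,0,0,0,0,1.5,10,-12,0,0,0,0,1.5,15,-12,0,0,0,0,1.5,20,-12,0,0,0,0,1.5,22,-12,0,0,0]}}

```text
clock: 38.15
tool_pos: [0.5652, 0.1735, 0.3468]
eef_rot: [-0.012, 1.0, 0.003, -0.002]
contact_force: [-0.2, 0.7, -3.8]
opening: 0.1
finger_force: 40.0
```

```bash
python3 -c "
from h import *
go2([.57,.165,.15],1.571);go2([.57,.165,.073],1.571)"
```

```text
go [0.57, 0.165, 0.15] [-0.0054, -0.0099, 0.1967] [0.006, -0.004, 0.025]
go [0.57, 0.165, 0.073] [-0.0057, -0.0104, 0.2737] [0.006, -0.004, 0.025]
```

Converted, 0.27 m is 27, 0.265 m is 26.5.

{"fn": "drive_effector", "kwargs": {"rows": [0,-0.3,-0.6,5,0,0,0.025,0,-0.3,-0.6,10,0,0,0.025,0,-0.3,-0.6,15,0,0,0.025,0,-0.3,-0.6,20,0,0,0.025,0,-0.3,-0.6,23.5,0,0,0.025,0,-0.3,-0.6,25.5,0,0,0.025,0,-0.3,-0.6,26.5,0,0,0.025,0,-0.3,-0.6,27,0,0,0.025,0,-0.3,-0.6,27,0,0,0.025]}}

```text
clock: 39.05
tool_pos: [0.5695, 0.1607, 0.0769]
eef_rot: [0.004, 1.0, 0.001, -0.001]
contact_force: [-0.0, 0.2, -3.6]
opening: 0.1
finger_force: 40.0
```

```bash
python3 -c "
from h import *
print(r.get_state()['contact_force'])
go2([.57,.165,.073],1.571)"
```

```text
[-0.02280791  0.2490734  -3.58803931]
go [0.57, 0.165, 0.073] [-0.0005, 0.0043, 0.0039] [0.001, -0.003, -0.008]
```

Converted, 0.006 m is 0.6, 0.004 m is 0.4.

{"fn": "drive_effector", "kwargs": {"rows": [0,0,0,0.2,0,0,0,0,0,0,0.4,0,0,0,0,0,0,0.6,0,0,0,0,0,0,0.6,0,0,0]}}

```text
clock: 39.45
tool_pos: [0.5696, 0.1604, 0.0716]
eef_rot: [0.004, 1.0, 0.0, -0.001]
contact_force: [-0.7, -1.2, 3.4]
opening: 0.102
finger_force: 40.0
```

Converted, -0.2 m is -20, -0.15 m is -15.

{"fn": "drive_effector", "kwargs": {"rows": [0.4,0,0,0,0,0,0,0.4,0,0,0,0,0,0,0.4,0,0,0,0,0,0,0.4,0,0,-5,0,0,0,0.4,0,0,-10,0,0,0,0.4,0,0,-15,0,0,0,0.4,0,0,-20,0,0,0,0.4,0,0,-20,0,0,0]}}

```text
clock: 40.25
tool_pos: [0.5735, 0.1624, 0.2778]
eef_rot: [0.004, 1.0, 0.003, 0.005]
contact_force: [0.2, 0.4, -0.1]
opening: 0.402
finger_force: 0.0
```

```bash
python3 -c "
from h import *
p,w=snap('wrist','w16');S,im=snap('scene','s16')
hsv=cv2.cvtColor(w,cv2.COLOR_RGB2HSV)
wood=((hsv[...,0]>6)&(hsv[...,0]<16)&(hsv[...,1]>130)&(hsv[...,2]>90)).astype(np.uint8)
n,l,st,ce=cv2.connectedComponentsWithStats(wood)
print('wood',[s.tolist() for s in st[1:] if s[4]>60]); print('bail expected',proj([[.51,.16,.1],[.63,.16,.1]],p).round().tolist())
i=im.astype(int)[150:290:4,280:420:2];m=i.mean(2);d=i[...,0]-i[...,2]
for k in range(len(i)): print(150+4*k,''.join('#' if a<70 else 's' if b>8 and a<225 else 'W' if a>222 else '.' for a,b in zip(m[k],d[k])))
print(proj([[.51,.09,.066],[.51,.23,.066],[.63,.09,.066],[.63,.23,.066],[.51,.16,.093],[.63,.16,.093],[.51,.09,0],[.51,.23,0]],S).round().tolist())"
```

```text
wood [[312, 126, 8, 105, 809]]
bail expected [[314.0, 116.0], [316.0, 226.0]]
150 ssssssssssssssss#############################.ss.sssssssssssssssssssss
154 ssssssssssssssss#..##########################sss.sssssssssssssssssssss
158 sssssssssssssssss...#..........##############sss.sssssssssssssssssssss
162 sssssssssssssss############...##............#ss.....ssssssssssssssssss
166 ssssssssssssss#############..#.....####s...ssss.#sssssss..........ssss
170 ssssssssssss.###.#s##.#.##s.#......##WWWW...sss.ssssssssssssssssssss..
174 ssssssssssss..###s##.#s##...#.....s.WWWWWWWWWWWWssssssssssssssssssssss
178 ......ssssss..#############.#.....WWWWWWW.....W...WWWWssssssssssssssss
182 ....ssssss....#####...#####.#...WWWWWWW...............WWWWWWssss.W...#
186 ..ssssss...........########.#.WWWWWWWWW.................WWWWWWWW....#.
190 ssssss.................####.WWWWWWWWWWW..................WWWWW........
194 sss....................###....WWWWWW.....#..
[... 1180 characters left out ...]
sssssss....................sssssssssssssssssss
262 ssssssssssssssssssssssssssssssssssss...................sssssssssssssss
266 sssssssssssssssssssssssssssssssssssssssss.....................ssssssss
270 ssssssssssssssssssssssssssssssssssssssssssssss....................ssss
274 sssssssssssssssssssssssssssssssssssssssssssssssssssssss...........ssss
278 ssssssssssssssssssssssssssssssssssssssssssssssssssssssssssssssss.sssss
282 sssssssssssssssssssssssssssssssssssssssssssssss....sssssssssssss.sssss
286 ssssssssssssssssssssssssssssssssssssssssssssssssss.s..s....sssssssssss
[[300.0, 218.0], [252.0, 199.0], [326.0, 192.0], [280.0, 176.0], [275.0, 199.0], [302.0, 175.0], [301.0, 240.0], [254.0, 221.0]]
```

```bash
python3 -c "
from h import *
print(r.finish_job())"
```

```text
the job is handed in; nothing more can be done
None
```

The job is handed in: both stones I found are in the tray, the cradle is back level with the chuck open, the empty box stands upright on the bench beside the stand, and a 47 N upward tug before tipping held. I viewed 15 pictures against the limit of 14, so the last checks were done by image code only, and `finish_job` returned no verdict.

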